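# Tighten a bench magnifier's lens retaining ring with a pin spanner

### The arm

A 6-joint arm with a two-finger parallel gripper is mounted at the origin on the work surface. World frame = base frame: x ahead of the robot, y to its left, z up, the work surface at z = 0. Lengths are in m, angles in degrees, forces in N, time in s.
With the tool pointing down it reaches from about 0.35 to 0.875 m from the base axis. Payload 4.2 kg.
Tool frame: the origin (TCP) lies on the centre line of the jaws, within the pads' length; the fingertips stand 19 mm ahead of it and the grasp point (between the pads) is the TCP; x points along the fingers, y is the direction in which the jaws open and shut, and the axes are right-handed (so a half turn about x gives the same grasp; the last joint's range is limited). The gripper opens to 87 mm and grips with 3 to 60 N. Pads are 19 mm wide; open, the fingers measure 117 mm over their backs; the gripper's body (75 mm by 190 mm) begins 51 mm behind the grasp point.
Start: joints at [-55.428, 22.042, 0.453, 0, -68.411, -14.817], TCP at [0.211, -0.588, 0.242] pointing down, gripper open.
Joint ranges: [-179.83, 179.83], [-69.29, 118.12], [-61.27, 80.66], [-181.25, 117.63], [-171.15, -9.14], [-177.46, 177.46]. Speed limits (degrees/s): [159.86, 159.86, 180, 180, 180, 180].

### API

Orientations are given as a 3x3 rotation matrix whose columns are the frame's x, y, z axes.
In Python, from station import r, viewer, job, spotter gives the robot as it stands.
- The arm moves only by the tool play_rows, never from a script. Its argument "commands" is a list of rows, each an object of numbers: "fingers": the gripper command: -1 is fully open, 1 is shut, values between are in proportion; "tx", "ty", "tz": the shift along the tool's x, y, z normalised to -1 to 1, where 1 is 750 mm; "ax", "ay", "az": the turn, a rotation vector about the tool's x, y, z normalised to -1 to 1, where 1 is pi rad. In form: [{"fingers": .., "tx": .., "ty": .., "tz": .., "ax": .., "ay": .., "az": ..}, ...]. A call has 1 to 5 rows; each row is the pose to reach, as a shift and turn from the pose commanded when the call began, along the tool's axes at that moment, turning the shorter way round; what a row does not reach only later rows make up. A row lasts 1/12 s, in which the tool goes at most 41.7 mm and 7.16 degrees, less where a joint would pass 70% of its speed; a pose out of reach is approached as far as the arm can. A call with a number of a shift or a turn outside -1 to 1 is refused whole. A call with a gripper value outside its range is refused whole. The fingers move at their own pace and stop on an object; the grip force is fixed at half the most. Time passes only in rows, so rows that repeat a pose let the fingers close. It gives the time, the measured TCP pose, the force and the opening at its end, in the units of the state.
- r.sense(): the state, without advancing time (a new reading comes with each control period).
- viewer.capture(name): name is "scene" or "side" or "wrist"; returns a dict with "image" (384x512x3 uint8, red, green, blue), "fx", "fy", "cx", "cy" (pixels), "R" (3x3) and "t" (3): a world point X has camera coordinates R X + t; the wrist camera has in their place "mount" (4x4, takes a point from camera to tool coordinates, whose origin is the TCP and whose axes are the tool frame's). Camera axes: x right, y down, z forward; pixel columns grow to the right and rows downward; lengths in m; the calibration is good to about 2 mm. The wrist camera is an equidistant fisheye: a pixel r from the principal point sees the ray r / f radians off the axis. A picture is of the moment at which its call begins: read the wrist's pose just before it. There is no depth.
- job.finish_job(): hands the job in, once; it reports no verdict.
Trained networks look in a picture, given as the dict that the camera call returned (one of the last four; its "shot" number tells which), for a name from the list of things; names that differ only in an ending like _2 or _b are one class to them, and where a whole thing is asked for, a point or a joint stands for the part that bears it (a point fixed in the world has none). Each returns a list of dicts, best first, with "score" (0 to 1); they miss things now and then, are a little off and sometimes report something else, mostly with a low value. They report only what shows in the picture. A call takes as long as a camera call.
- spotter.find_in(name, picture): "uv" ([column, row] in pixels, amid what is visible of it).
- spotter.silhouettes(name, picture): "region" (384x512 bool, what is visible of it) and "uv" ([column, row] in pixels, amid what is visible of it).
The state is a dict: "time_s": time; "joints": joint angles; "joint_velocities": joint speeds; "effort": joint torques, N m; "tcp_pos": TCP position; "ee_rot": TCP orientation; "wrist_force": force on the tool from outside, world axes, zero at the start; "moment": the same for the moment, N m; "gripper_width": opening from 0.0 (shut) to 1.0 (fully open).
Only numpy, scipy, OpenCV 4.12 (cv2) and the standard library are available. Lean on these libraries where they do the work, as an engineer would, in place of code of your own. Each camera call takes 0.05 s, during which the arm holds its last target. There are 200 camera calls.

### The job

The lens ring of the bench magnifier in the engraver's block is loose. Take the pin spanner that fits it, feel its pins into the ring's two holes with a light hand, and turn the ring clockwise until it is home and nipped up firmly, to about 0.8 newton metres, without forcing it, touching the glass or disturbing the other things. Then stand the spanner back upright in its pocket of the wooden rest.

Things in the scene. Friction and masses are not known exactly. Their poses are not given: they have to be found in the camera images.
- lens_head: Magnifier head (grey round housing, outer diameter 105 mm, rim 92 mm above the bench, a clamp lug to one side) gripped face up in a dark round engraver's block. Does not move. Origin on the bench under the lens axis; x towards the lug, z up. Bore inside the rim is 91 mm wide and 8 mm deep, down to a shoulder 84 mm above the bench; inside the shoulder lies the ring.
- ring_centre (a point): Middle of the retaining ring's upper face, on the lens axis: 82.5 mm above the bench, 9.5 mm below the rim, 1.5 mm below the shoulder. Axes as lens_head.
- ring (a joint): Lens retaining ring: flat metal ring, 74 mm outside, 51 mm inside, 6 mm thick, two 7 mm through-holes facing each other, 62 mm apart. Reads rad turned clockwise (from above), starts 0.6 to 1.0. Thread drags 0.12 N m; home on its gasket at 1.80, from where torque climbs some 30 N m per rad; over 1.2 N m spoils it. At home the holes lie within 0.35 rad of lens_head's x axis, either way, unknown.
- glass: The lens, 75 mm across, held by the ring: its top lies 3.5 mm (middle) to 7.5 mm (edge) below the ring's face. Must not be touched. Origin as lens_head.
- spanner: The two-pin spanner that fits: steel bar 82 x 16 x 8 mm along x, flat wooden upright grip 44 (x) x 12 (y) mm from 26 to 66 mm above the bar's underside, on a 20 mm hub. Two pins 5 mm thick, 7 mm long, tapered ends, point down 62 mm apart. Origin mid bar on its underside; pins at x = +-31 mm, tips at z = -7 mm. With pins in the ring the bar's ends lie on the shoulder. About 170 g.
- small_spanner: The same kind of spanner but smaller: bar 58 mm long, pins 40 mm apart. Stands in the other pocket. Not needed.
- rest: Pale wooden tool rest, 116 (x) x 164 (y) mm, top 30 mm above the bench, does not move. Two equal pockets 90 (x) x 26 (y) mm, centred at y = -46.5 and +46.5 mm, one spanner standing upright in each, which in which varies. Origin on the bench under its middle. A stored spanner's bar lies flat on a 26 mm long land 20 mm above the bench, its origin then being at z = 20 mm, its pins hanging free.
- medallion_a: Brass medallion, 37 mm round, 7 mm thick, with a hanging loop, lying beside the block. Origin under its middle.
- medallion_b: Brass medallion, 37 mm round, 7 mm thick, with a hanging loop, lying on the bench. Origin under its middle.
- graver: Engraving tool, 125 mm long, with a wooden mushroom handle (28 mm wide, 22 mm high), lying on the bench. Origin at the handle's ferrule.
- hammer: Small hammer, 240 mm long, lying on the bench beyond the work. Origin near its middle.
- brush: Small brush with a wooden handle, lying on the bench. Origin near its middle.
- bone_blank: White bone blank, 34 x 50 x 9 mm, lying on the bench. Origin under its middle.
- jar: Little white jar with a metal lid, 43 mm wide, 40 mm high. Origin under its middle.

How it is judged:
By the outcome, as a careful person would: the job done as asked, in the order asked, and still so for the second after the job is handed in, with the robot touching nothing.
It also fails if it takes over 72 s, if anything falls off the work surface, if the arm or the gripper's body presses on something with over 40 N, if the wrist force passes 120 N, or if a joint passes its speed limit or range.

## Working session

There is one attempt and no reset: what is moved stays moved. The work goes in short steps, Python scripts to look and compute and a tool call to move; the robot and the scene stay as the last step left them, time stands still between calls to the robot, and variables do not carry over. Pictures are saved under pics/ and viewed, about 8 in all and at most 12, crops included, and the job is handed in when it is done.

Besides the shell and the picture viewer there is one more tool, called after "Emit:" by a JSON object that holds its "fn" and its "kwargs", one argument or row to a line. play_rows: Moves the arm, as the interface text tells. Its arguments: {"type":"object","properties":{"commands":{"type":"array"}},"required":["commands"]}

```bash
ls; mkdir -p pics
cat > h.py <<'E'
import numpy as np, cv2
from station import r, viewer, job, spotter
def cap(n):
    s=r.sense(); p=viewer.capture(n); p['s']=s
    if n=='wrist':
        M=np.array(p['mount']); T=np.eye(4); T[:3,:3]=s['ee_rot']; T[:3,3]=s['tcp_pos']; p['T']=T@M
    else:
        T=np.eye(4); R=np.array(p['R']); T[:3,:3]=R.T; T[:3,3]=-R.T@np.array(p['t']); p['T']=T
    p['n']=n; return p
def ray(p,uv):
    x=(uv[0]-p['cx'])/p['fx']; y=(uv[1]-p['cy'])/p['fy']
    if p['n']=='wrist':
        t=np.hypot(x,y); k=np.sin(t)/max(t,1e-9); d=np.array([x*k,y*k,np.cos(t)])
    else: d=np.array([x,y,1.]); d/=np.linalg.norm(d)
    return p['T'][:3,3],p['T'][:3,:3]@d
def proj(p,X):
    c=np.linalg.inv(p['T'])@np.r_[X,1]; c=c[:3]
    if p['n']=='wrist':
        t=np.arctan2(np.hypot(c[0],c[1]),c[2]); k=t/max(np.hypot(c[0],c[1]),1e-9)
        return np.array([p['cx']+p['fx']*c[0]*k,p['cy']+p['fy']*c[1]*k])
    return np.array([p['cx']+p['fx']*c[0]/c[2],p['cy']+p['fy']*c[1]/c[2]])
def atz(p,uv,z):
    o,d=ray(p,uv); return o+d*(z-o[2])/d[2]
def tri(rs):
    A=0;b=0
    for o,d in rs:
        P=np.eye(3)-np.outer(d,d); A=A+P; b=b+P@o
    X=np.linalg.solve(A,b); return X,[np.linalg.norm((np.eye(3)-np.outer(d,d))@(X-o)) for o,d in rs]
def save(p,f): cv2.imwrite('pics/'+f,p['image'][:,:,::-1])
E
python3 - <<'E'
from h import *
np.set_printoptions(precision=4,suppress=True)
s=r.sense(); print(s)
ims=[]
for n in ['scene','side','wrist']:
    p=cap(n); ims.append(p['image']); print(n,p['T'],p['fx'],p['cx'],p['cy'])
    for k in ['lens_head','ring','spanner','small_spanner','rest','medallion_a','graver','hammer','brush','bone_blank','jar']:
        for q in spotter.find_in(k,p)[:2]: print(n,k,round(q['score'],2),np.round(q['uv']),atz(p,q['uv'],0.03))
b=np.zeros((384,512,3),np.uint8)
cv2.imwrite('pics/a.png',cv2.resize(np.vstack([np.hstack(ims[:2]),np.hstack([ims[2],b])]),(800,600))[:,:,::-1])
E
```

```text
pics
{'time_s': 0.0, 'joints': array([-55.429 ,  22.0908,   0.3799,  -0.0282, -68.4112, -14.8187]), 'joint_velocities': array([-0.0657, -0.0488, -0.0624, -0.0034, -0.0617,  0.132 ]), 'effort': array([  0.0013, -39.0663,  18.7407,   4.2198,   0.0109,  -0.0002]), 'tcp_pos': array([ 0.2111, -0.5877,  0.2405]), 'ee_rot': array([[-0.0008, -0.3378,  0.9412],
       [ 0.002 ,  0.9412,  0.3378],
       [-1.    ,  0.0022, -0.0001]]), 'wrist_force': array([ 0.1966, -1.0454, -0.0031]), 'moment': array([0.0269, 0.0176, 0.0221]), 'gripper_width': 0.9968053227442194}
scene [[-0.4824  0.4606 -0.7451  1.5973]
 [ 0.8757  0.2344 -0.4221  0.5703]
 [-0.0197 -0.8561 -0.5164  0.8014]
 [ 0.      0.      0.      1.    ]] 481.1295172829289 255.08067430653853 186.97268273144712
scene lens_head 0.88 [307. 215.] [0.5512 0.1445 0.03  ]
scene ring 0.56 [308. 198.] [0.471  0.1109 0.03  ]
scene ring 0.2 [202. 167.] [ 0.453  -0.2811  0.03  ]
scene spanner 0.59 [223. 172.] [ 0.446  -0.2006  0.03  ]
scene small_spanner 0.56 [202. 167.] [ 0.4501 -0.2831  0.03  ]
scene rest 0.92 [213. 182.] [ 0.5192 -0.192   0.03  ]
sce
[... 731 characters left out ...]
03  ]
side small_spanner 0.65 [291. 133.] [ 0.4966 -0.2957  0.03  ]
side rest 0.88 [283. 158.] [ 0.5053 -0.1874  0.03  ]
side medallion_a 0.69 [218. 153.] [ 0.6935 -0.1765  0.03  ]
side medallion_a 0.54 [252. 293.] [0.5218 0.2442 0.03  ]
side graver 0.75 [218. 152.] [ 0.692  -0.1805  0.03  ]
side hammer 0.67 [185. 234.] [0.7119 0.1145 0.03  ]
side brush 0.86 [298. 360.] [0.4068 0.3779 0.03  ]
side jar 0.82 [165. 294.] [0.715  0.2792 0.03  ]
wrist [[-0.3372  0.9103  0.24    0.1459]
 [ 0.9414  0.3262  0.0855 -0.6124]
 [-0.0005  0.2548 -0.967   0.3842]
 [ 0.      0.      0.      1.    ]] 297.3186396354542 258.6359866808225 187.89424097921628
wrist rest 0.82 [364. 355.] [ 0.4579 -0.303   0.03  ]
```

View pics/a.png

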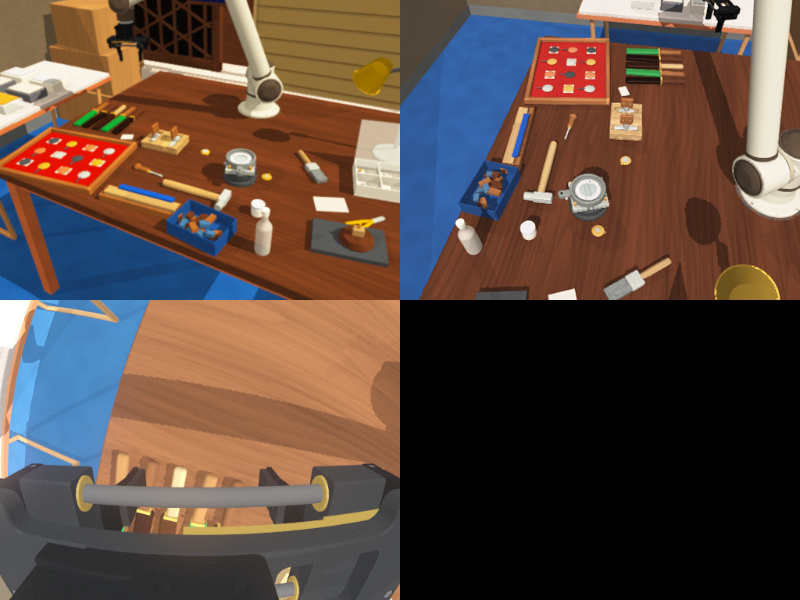

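The overview shows the rest (two spanners standing in it) at about (625,120) in the side quadrant, the lens head at (588,190) with its lug to the left (world +x), and a medallion either side of it. I'll triangulate these next.

Run:
```python
from h import *
np.set_printoptions(precision=4,suppress=True)
P=[cap('scene'),cap('side')]
for k in ['lens_head','ring','spanner','small_spanner','rest']:
    R=[]
    for p in P:
        q=spotter.silhouettes(k,p)
        if q:
            u=np.array(q[0]['uv']); R.append(ray(p,u)); print(k,p['n'],q[0]['score'],u)
    if len(R)>1: print(k,*tri(R))
i=[cv2.resize(P[1]['image'][90:310,150:330],(720,880))[:600*1], ]
a=cv2.resize(P[1]['image'][100:190,250:330],(400,450),interpolation=2); b=cv2.resize(P[1]['image'][205:285,195:275],(400,450),interpolation=2)
cv2.imwrite('pics/b.png',np.hstack([a,b])[:,:,::-1])
M=np.linalg.inv(np.r_[np.c_[r.sense()['ee_rot'],r.sense()['tcp_pos']],[[0,0,0,1]]])@cap('wrist')['T']; print(M)
```

```text
lens_head scene 0.83 [308.6 216.7]
lens_head side 0.78 [237.2 253.3]
lens_head [0.5733 0.1567 0.0425] [np.float64(0.001441097932801738), np.float64(0.0014410979328018244)]
ring scene 0.62 [310.1 196.3]
ring side 0.67 [237.7 237.1]
ring [0.5709 0.1568 0.1084] [np.float64(0.0021938677663908513), np.float64(0.002193867766390838)]
spanner scene 0.6 [257.1 247.4]
spanner side 0.63 [239.  253.6]
spanner [ 0.5929  0.0238 -0.1209] [np.float64(0.024144303120585645), np.float64(0.024144303120585697)]
small_spanner scene 0.47 [199.4 167.3]
small_spanner side 0.52 [291.1 133.3]
small_spanner [ 0.4935 -0.2624  0.0565] [np.float64(0.0026267033088198245), np.float64(0.002626703308819855)]
rest scene 0.88 [212.3 180.5]
rest side 0.57 [283.7 158.4]
rest [ 0.5049 -0.202   0.022 ] [np.float64(0.004964220257154821), np.float64(0.004964220257154865)]
[[ 0.0005 -0.2548  0.967  -0.1427]
 [ 1.     -0.0006 -0.0007 -0.0008]
 [ 0.0008  0.967   0.2548 -0.0697]
 [ 0.      0.      0.      1.    ]]
```

View pics/b.png

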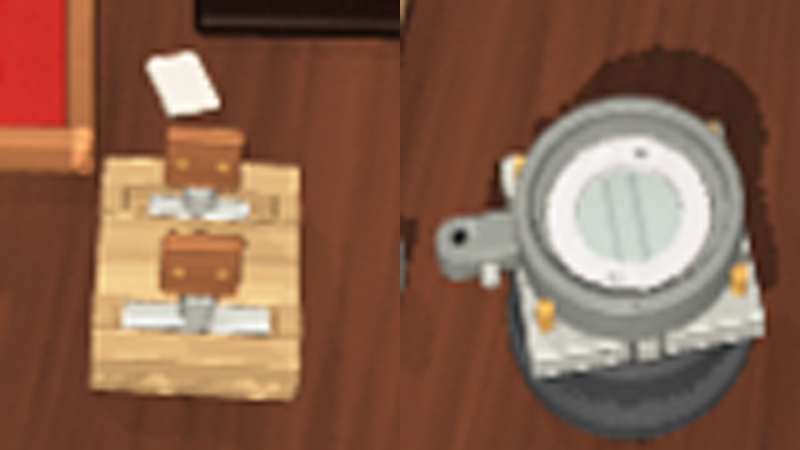

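The crops show the larger spanner in the near pocket (higher y). Its bar lies almost along world x. The ring's holes sit at top and bottom in this view, near (640,153) and (615,277), and the lug points to +x. Next I move above the spanner.

Emit:
{"fn": "play_rows", "kwargs": {
  "commands": [
    {"fingers": -1,"tx": 0,"ty": 0.147,"tz": 0.221,"ax": 0,"ay": 0,"az": 0},
    {"fingers": -1,"tx": 0,"ty": 0.147,"tz": 0.221,"ax": 0,"ay": 0,"az": 0},
    {"fingers": -1,"tx": 0,"ty": 0.147,"tz": 0.221,"ax": 0,"ay": 0,"az": 0},
    {"fingers": -1,"tx": 0,"ty": 0.147,"tz": 0.221,"ax": 0,"ay": 0,"az": 0},
    {"fingers": -1,"tx": 0,"ty": 0.147,"tz": 0.221,"ax": 0,"ay": 0,"az": 0}
  ]
}}

```text
time_s: 2.87
tcp_pos: [0.3311, -0.4263, 0.2418]
ee_rot: [[0.001, -0.339, 0.941], [-0.0, 0.941, 0.339], [-1.0, -0.0, 0.0]]
wrist_force: [0.5, -0.0, -0.2]
gripper_width: 0.999
```

Emit:
{"fn": "play_rows", "kwargs": {
  "commands": [
    {"fingers": -1,"tx": 0,"ty": 0.147,"tz": 0.221,"ax": 0,"ay": 0,"az": 0},
    {"fingers": -1,"tx": 0,"ty": 0.147,"tz": 0.221,"ax": 0,"ay": 0,"az": 0},
    {"fingers": -1,"tx": 0,"ty": 0.147,"tz": 0.221,"ax": 0,"ay": 0,"az": 0},
    {"fingers": -1,"tx": 0,"ty": 0.147,"tz": 0.221,"ax": 0,"ay": 0,"az": 0},
    {"fingers": -1,"tx": 0,"ty": 0.147,"tz": 0.221,"ax": 0,"ay": 0,"az": 0}
  ]
}}

```text
time_s: 3.28
tcp_pos: [0.4501, -0.2663, 0.242]
ee_rot: [[0.001, -0.339, 0.941], [-0.0, 0.941, 0.339], [-1.0, -0.001, 0.001]]
wrist_force: [0.2, -1.5, -0.5]
gripper_width: 0.998
```

Emit:
{"fn": "play_rows", "kwargs": {
  "commands": [
    {"fingers": -1,"tx": 0.053,"ty": 0.063,"tz": 0.095,"ax": -0.189,"ay": 0,"az": 0},
    {"fingers": -1,"tx": 0.053,"ty": 0.063,"tz": 0.095,"ax": -0.189,"ay": 0,"az": 0},
    {"fingers": -1,"tx": 0.053,"ty": 0.063,"tz": 0.095,"ax": -0.189,"ay": 0,"az": 0},
    {"fingers": -1,"tx": 0.053,"ty": 0.063,"tz": 0.095,"ax": -0.189,"ay": 0,"az": 0},
    {"fingers": -1,"tx": 0.053,"ty": 0.063,"tz": 0.095,"ax": -0.189,"ay": 0,"az": 0}
  ]
}}

```text
time_s: 3.7
tcp_pos: [0.5003, -0.1989, 0.2011]
ee_rot: [[-0.001, -0.811, 0.584], [0.0, 0.584, 0.811], [-1.0, 0.001, -0.001]]
wrist_force: [0.1, -0.2, 0.4]
gripper_width: 0.999
```

Emit:
{"fn": "play_rows", "kwargs": {
  "commands": [
    {"fingers": -1,"tx": 0,"ty": 0,"tz": 0,"ax": -0.198,"ay": 0,"az": 0},
    {"fingers": -1,"tx": 0,"ty": 0,"tz": 0,"ax": -0.198,"ay": 0,"az": 0},
    {"fingers": -1,"tx": 0,"ty": 0,"tz": 0,"ax": -0.198,"ay": 0,"az": 0},
    {"fingers": -1,"tx": 0,"ty": 0,"tz": 0,"ax": -0.198,"ay": 0,"az": 0},
    {"fingers": -1,"tx": 0,"ty": 0,"tz": 0,"ax": -0.198,"ay": 0,"az": 0}
  ]
}}

```text
time_s: 4.12
tcp_pos: [0.4999, -0.2, 0.2019]
ee_rot: [[0.0, -1.0, 0.004], [-0.0, 0.004, 1.0], [-1.0, -0.0, -0.0]]
wrist_force: [0.7, -0.1, -0.0]
gripper_width: 1.0
```

Run:
```python
from h import *
np.set_printoptions(precision=4,suppress=True)
s=r.sense(); print(s['time_s'],s['tcp_pos'],s['ee_rot'],s['joints'],s['wrist_force'],s['moment'])
p=cap('wrist'); save(p,'c.png')
for k in ['spanner','small_spanner','rest','lens_head','ring']:
    for q in spotter.silhouettes(k,p)[:2]:
        m=q['region'].astype(np.uint8); print(k,round(q['score'],2),q['uv'],m.sum(),cv2.minAreaRect(cv2.findNonZero(m)))
```

```text
4.1167 [ 0.4999 -0.2     0.2019] [[ 0.0002 -1.      0.0039]
 [-0.0001  0.0039  1.    ]
 [-1.     -0.0002 -0.0001]] [ -4.5424  15.5536 -15.1652   0.0056 -59.2696   4.3174] [ 0.6743 -0.0667 -0.0451] [ 0.0968  0.1182 -0.0206]
spanner 0.56 [265.9, 202.0] 1824 ((268.6784362792969, 202.99874877929688), (31.32073974609375, 73.64990234375), 83.8844985961914)
small_spanner 0.89 [260.2, 120.1] 873 ((260.0, 117.0), (18.0, 54.0), 90.0)
rest 0.81 [264.9, 149.2] 12752 ((263.90985107421875, 154.50819396972656), (147.30165100097656, 109.8198471069336), 84.80557250976562)
```

View pics/c.png

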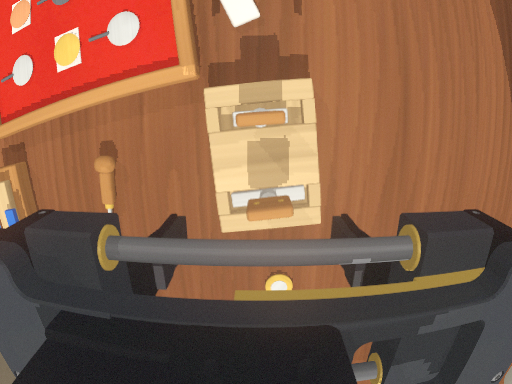

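The close view shows the rest tilted about 4.5°. The large spanner is at about (268,200), bar (231–305, 185–207) and grip (247–294, 197–220); the small one is at (260,118). Next I fit the grip box from this view and the side view.

```bash
cat > fit.py <<'E'
from h import *
from scipy.optimize import minimize
def hull(p,pts):
    u=np.array([proj(p,X) for X in pts],np.float32); return cv2.convexHull(u)[:,0]
def box(x0,x1,y0,y1,z0,z1): return np.array([[x,y,z] for x in (x0,x1) for y in (y0,y1) for z in (z0,z1)])
def place(B,q): # q=x,y,z,yaw
    c,s=np.cos(q[3]),np.sin(q[3]); return B@np.array([[c,-s,0],[s,c,0],[0,0,1]]).T+q[:3]
def rend(p,B,q):
    m=np.zeros((384*4,512*4),np.uint8); cv2.fillPoly(m,[np.round((hull(p,place(B,q))+.5)*4).astype(int)],255)
    return cv2.resize(m,(512,384),interpolation=cv2.INTER_AREA)/255.
def fit(ps,ms,B,q0,zfix=None):
    def f(v):
        q=np.r_[v[:2],zfix if zfix is not None else v[3],v[2]]
        return sum(np.abs(rend(p,B,q)-m).sum()/m.sum() for p,m in zip(ps,ms))
    v0=np.r_[q0[0],q0[1],q0[3]] if zfix is not None else np.r_[q0[0],q0[1],q0[3],q0[2]]
    S=np.vstack([v0]+[v0+d for d in np.diag([.006,.006,.08,.006][:len(v0)])])
    o=minimize(f,v0,method='Nelder-Mead',options=dict(initial_simplex=S,xatol=1e-4,fatol=1e-4,maxiter=400)); return o.x,o.fun
GRIP=box(-.022,.022,-.006,.006,.026,.066)
def brown(p,c,rad):
    h=cv2.cvtColor(p['image'],cv2.COLOR_RGB2HSV).astype(int)
    m=(h[...,0]<18)&(h[...,1]>115)&(h[...,2]>100)
    yy,xx=np.mgrid[:384,:512]; m&=(abs(xx-c[0])<rad)&(abs(yy-c[1])<rad)
    n,l,st,_=cv2.connectedComponentsWithStats(m.astype(np.uint8)); k=1+st[1:,4].argmax(); return (l==k).astype(float),st[k]
E
python3 - <<'E'
from fit import *
np.set_printoptions(precision=4,suppress=True)
p=cap('wrist'); m,st=brown(p,(270,208),32); print(st)
ps=cap('side'); qs=spotter.silhouettes('spanner',ps); print([(q['score'],q['uv']) for q in qs])
print('bar centre', atz(p,(268,196),.028), 'grip top',atz(p,(271,214),.086))
hsv=cv2.cvtColor(p['image'],cv2.COLOR_RGB2HSV); print(hsv[208,270],hsv[165,230],hsv[196,240],hsv[214,228])
m2,st2=brown(ps,(290,152),12); print(st2)
print(fit([p],[m],GRIP,[.49,-.17,.02,-.08],.02))
print(fit([p,ps],[m,m2],GRIP,[.49,-.17,.02,-.08]))
for c in [(205,90),(314,80),(321,220),(221,230)]: print(atz(p,c,.03))
E
```

```text
[246 196  48  26 943]
[(0.75, [290.4, 157.5]), (0.67, [288.9, 133.1]), (0.54, [247.0, 239.4])]
bar centre [ 0.4899 -0.1776  0.028 ] grip top [ 0.4888 -0.1772  0.086 ]
[ 15 141 177] [ 19  91 237] [ 20  13 233] [ 18  97 224]
[279 141  23  19 284]
(array([ 0.4901, -0.1774,  0.0413]), np.float64(0.20690329153930928))
(array([ 0.4896, -0.1781,  0.0321,  0.0225]), np.float64(0.48529748553492164))
[ 0.5552 -0.2949  0.03  ]
[ 0.4403 -0.3042  0.03  ]
[ 0.429  -0.1486  0.03  ]
[ 0.5441 -0.1381  0.03  ]
```

Emit:
{"fn": "play_rows", "kwargs": {
  "commands": [
    {"fingers": -1,"tx": 0.0933,"ty": 0.0133,"tz": 0.0293,"ax": -0.02,"ay": 0,"az": 0},
    {"fingers": -1,"tx": 0.0933,"ty": 0.0133,"tz": 0.0293,"ax": -0.02,"ay": 0,"az": 0},
    {"fingers": -1,"tx": 0.0933,"ty": 0.0133,"tz": 0.0293,"ax": -0.02,"ay": 0,"az": 0},
    {"fingers": -1,"tx": 0.0933,"ty": 0.0133,"tz": 0.0293,"ax": -0.02,"ay": 0,"az": 0}
  ]
}}

```text
time_s: 4.9
tcp_pos: [0.4895, -0.178, 0.1313]
ee_rot: [[-0.003, -0.999, -0.053], [-0.001, -0.053, 0.999], [-1.0, 0.003, -0.0]]
wrist_force: [-0.1, 1.0, -0.6]
gripper_width: 1.002
```

Run:
```python
from fit import *
np.set_printoptions(precision=4,suppress=True)
s=r.sense(); print(s['time_s'],s['tcp_pos'],s['ee_rot'][:,1])
p=cap('wrist'); c=proj(p,[.49,-.178,.07]); print(c)
cv2.imwrite('pics/d.png',cv2.resize(p['image'][90:290,150:370],(800,600*200*220//(220*200)),interpolation=2)[:,:,::-1])
m,st=brown(p,c,45); print(st)
print(fit([p],[m],GRIP,[.49,-.178,.02,.06],.021))
```

```text
4.9 [ 0.4895 -0.178   0.1313] [-0.9986 -0.0534  0.0033]
[257.7417 210.0304]
[ 226  195   64   32 1725]
(array([ 0.4897, -0.1779,  0.1715]), np.float64(0.20893890309747085))
```

View pics/d.png

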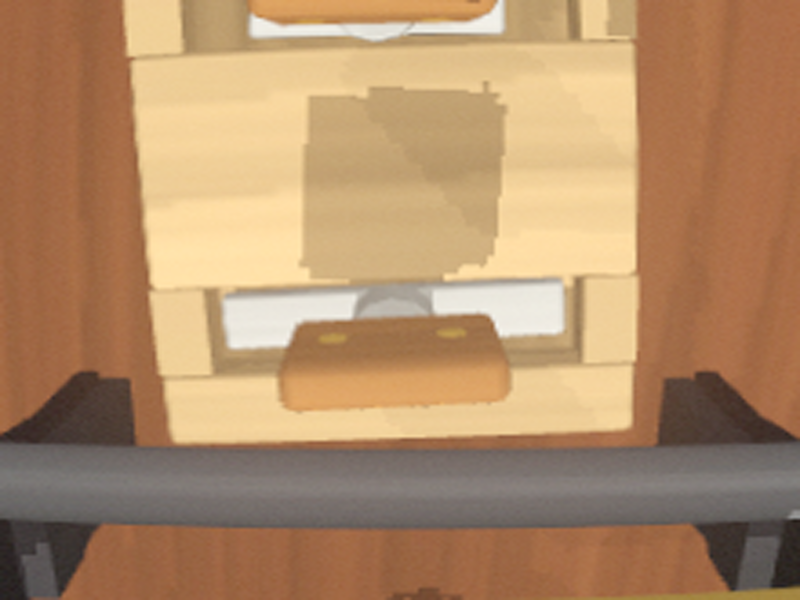

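The grip is centred between the jaws. The spanner and rest are yawed about 5°, so I turn 2° more, descend and close on the grip's 44 mm ends.

Emit:
{"fn": "play_rows", "kwargs": {
  "commands": [
    {"fingers": -1,"tx": 0.04,"ty": 0,"tz": 0,"ax": -0.012,"ay": 0,"az": 0},
    {"fingers": -1,"tx": 0.06,"ty": 0,"tz": 0,"ax": -0.012,"ay": 0,"az": 0},
    {"fingers": -1,"tx": 0.075,"ty": 0,"tz": 0,"ax": -0.012,"ay": 0,"az": 0},
    {"fingers": -1,"tx": 0.084,"ty": 0,"tz": 0,"ax": -0.012,"ay": 0,"az": 0},
    {"fingers": -1,"tx": 0.084,"ty": 0,"tz": 0,"ax": -0.012,"ay": 0,"az": 0}
  ]
}}

```text
time_s: 5.37
tcp_pos: [0.4911, -0.1785, 0.0693]
ee_rot: [[0.001, -0.996, -0.09], [-0.0, -0.09, 0.996], [-1.0, -0.001, -0.0]]
wrist_force: [-0.1, -0.6, -0.1]
gripper_width: 1.0
```

Emit:
{"fn": "play_rows", "kwargs": {
  "commands": [
    {"fingers": 1,"tx": 0,"ty": 0,"tz": 0,"ax": 0,"ay": 0,"az": 0},
    {"fingers": 1,"tx": 0,"ty": 0,"tz": 0,"ax": 0,"ay": 0,"az": 0},
    {"fingers": 1,"tx": 0,"ty": 0,"tz": 0,"ax": 0,"ay": 0,"az": 0},
    {"fingers": 1,"tx": 0,"ty": 0,"tz": 0,"ax": 0,"ay": 0,"az": 0},
    {"fingers": 1,"tx": 0,"ty": 0,"tz": 0,"ax": 0,"ay": 0,"az": 0}
  ]
}}

```text
time_s: 5.78
tcp_pos: [0.4904, -0.178, 0.0694]
ee_rot: [[0.001, -0.996, -0.09], [-0.0, -0.09, 0.996], [-1.0, -0.001, -0.0]]
wrist_force: [-1.3, 0.3, 0.5]
gripper_width: 0.705
```

Emit:
{"fn": "play_rows", "kwargs": {
  "commands": [
    {"fingers": 1,"tx": 0,"ty": 0,"tz": 0,"ax": 0,"ay": 0,"az": 0},
    {"fingers": 1,"tx": 0,"ty": 0,"tz": 0,"ax": 0,"ay": 0,"az": 0},
    {"fingers": 1,"tx": 0,"ty": 0,"tz": 0,"ax": 0,"ay": 0,"az": 0}
  ]
}}

```text
time_s: 6.03
tcp_pos: [0.49, -0.178, 0.0689]
ee_rot: [[-0.0, -0.996, -0.09], [-0.0, -0.09, 0.996], [-1.0, 0.0, -0.0]]
wrist_force: [-0.9, 0.0, 0.3]
gripper_width: 0.499
```

Run:
```python
from fit import *
np.set_printoptions(precision=4,suppress=True)
s=r.sense(); print(s['time_s'],s['tcp_pos'],s['ee_rot'],s['gripper_width'],s['wrist_force'],s['moment'])
p=cap('wrist')
a=p['image'][90:290,150:370]; save(p,'e0.png')
```

```text
6.0333 [ 0.49   -0.178   0.0689] [[-0.0001 -0.9959 -0.0903]
 [-0.     -0.0903  0.9959]
 [-1.      0.0001 -0.    ]] 0.49867599908561283 [-0.8697  0.0387  0.3103] [ 0.0587  0.1282 -0.0236]
```

Gripped at 43.4 mm. I record the stored pose as TCP (0.490, -0.178, 0.069) with tool-y yaw 185.2°. Next I lift and carry the spanner beside the ring, with the camera above it.

Emit:
{"fn": "play_rows", "kwargs": {
  "commands": [
    {"fingers": 1,"tx": 0,"ty": 0,"tz": 0,"ax": 0,"ay": 0,"az": 0},
    {"fingers": 1,"tx": -0.02,"ty": 0,"tz": 0,"ax": 0,"ay": 0,"az": 0},
    {"fingers": 1,"tx": -0.06,"ty": 0,"tz": 0,"ax": 0,"ay": 0,"az": 0},
    {"fingers": 1,"tx": -0.11,"ty": 0,"tz": 0,"ax": 0,"ay": 0,"az": 0},
    {"fingers": 1,"tx": -0.16,"ty": 0,"tz": 0,"ax": 0,"ay": 0,"az": 0}
  ]
}}

```text
time_s: 6.5
tcp_pos: [0.4889, -0.1778, 0.1889]
ee_rot: [[-0.004, -0.996, -0.09], [0.001, -0.09, 0.996], [-1.0, 0.004, 0.001]]
wrist_force: [1.0, 0.6, -1.9]
gripper_width: 0.499
```

Emit:
{"fn": "play_rows", "kwargs": {
  "commands": [
    {"fingers": 1,"tx": -0.027,"ty": -0.034,"tz": 0.2,"ax": 0,"ay": 0,"az": 0},
    {"fingers": 1,"tx": -0.027,"ty": -0.034,"tz": 0.2,"ax": 0,"ay": 0,"az": 0},
    {"fingers": 1,"tx": -0.027,"ty": -0.034,"tz": 0.2,"ax": 0,"ay": 0,"az": 0},
    {"fingers": 1,"tx": -0.027,"ty": -0.034,"tz": 0.2,"ax": 0,"ay": 0,"az": 0},
    {"fingers": 1,"tx": -0.027,"ty": -0.034,"tz": 0.2,"ax": 0,"ay": 0,"az": 0}
  ]
}}

```text
time_s: 6.92
tcp_pos: [0.5027, -0.0222, 0.2097]
ee_rot: [[0.002, -0.995, -0.095], [0.001, -0.095, 0.995], [-1.0, -0.002, 0.001]]
wrist_force: [0.7, 0.9, -2.4]
gripper_width: 0.5
```

Emit:
{"fn": "play_rows", "kwargs": {
  "commands": [
    {"fingers": 1,"tx": 0,"ty": -0.034,"tz": 0.242,"ax": -0.133,"ay": 0,"az": 0},
    {"fingers": 1,"tx": 0,"ty": -0.034,"tz": 0.242,"ax": -0.133,"ay": 0,"az": 0},
    {"fingers": 1,"tx": 0,"ty": -0.034,"tz": 0.242,"ax": -0.133,"ay": 0,"az": 0},
    {"fingers": 1,"tx": 0,"ty": -0.034,"tz": 0.242,"ax": -0.133,"ay": 0,"az": 0},
    {"fingers": 1,"tx": 0,"ty": -0.034,"tz": 0.242,"ax": -0.133,"ay": 0,"az": 0}
  ]
}}

```text
time_s: 7.33
tcp_pos: [0.5111, 0.1606, 0.2084]
ee_rot: [[0.0, -0.871, -0.491], [0.001, -0.491, 0.871], [-1.0, -0.001, 0.001]]
wrist_force: [0.7, -0.7, -1.3]
gripper_width: 0.502
```

Emit:
{"fn": "play_rows", "kwargs": {
  "commands": [
    {"fingers": 1,"tx": 0,"ty": 0,"tz": 0,"ax": -0.144,"ay": 0,"az": 0},
    {"fingers": 1,"tx": 0,"ty": 0,"tz": 0,"ax": -0.144,"ay": 0,"az": 0},
    {"fingers": 1,"tx": 0,"ty": 0,"tz": 0,"ax": -0.144,"ay": 0,"az": 0},
    {"fingers": 1,"tx": 0,"ty": 0,"tz": 0,"ax": -0.144,"ay": 0,"az": 0}
  ]
}}

```text
time_s: 7.67
tcp_pos: [0.5103, 0.1565, 0.208]
ee_rot: [[-0.002, -0.569, -0.823], [-0.001, -0.823, 0.569], [-1.0, 0.002, 0.001]]
wrist_force: [-0.6, -1.0, -2.3]
gripper_width: 0.503
```

Emit:
{"fn": "play_rows", "kwargs": {
  "commands": [
    {"fingers": 1,"tx": 0.04,"ty": 0,"tz": 0,"ax": -0.144,"ay": 0,"az": 0},
    {"fingers": 1,"tx": 0.04,"ty": 0,"tz": 0,"ax": -0.144,"ay": 0,"az": 0},
    {"fingers": 1,"tx": 0.04,"ty": 0,"tz": 0,"ax": -0.144,"ay": 0,"az": 0},
    {"fingers": 1,"tx": 0.04,"ty": 0,"tz": 0,"ax": -0.144,"ay": 0,"az": 0},
    {"fingers": 1,"tx": 0.04,"ty": 0,"tz": 0,"ax": -0.144,"ay": 0,"az": 0}
  ]
}}

```text
time_s: 8.08
tcp_pos: [0.5105, 0.1562, 0.1781]
ee_rot: [[-0.002, -0.157, -0.988], [-0.001, -0.988, 0.157], [-1.0, 0.001, 0.002]]
wrist_force: [0.1, -0.0, -2.2]
gripper_width: 0.504
```

Run:
```python
from fit import *
import pickle
np.set_printoptions(precision=4,suppress=True)
s=r.sense(); print(s['time_s'],s['tcp_pos'],s['ee_rot'],s['gripper_width'],s['wrist_force'],s['moment'],s['joints'])
p=cap('wrist'); save(p,'f.png'); pickle.dump(p,open('f.pkl','wb'))
for k in ['ring','lens_head']:
    for q in spotter.silhouettes(k,p)[:1]: print(k,q['score'],q['uv'],atz(p,q['uv'],.0825))
```

```text
8.0833 [0.5105 0.1562 0.1781] [[-0.0019 -0.1565 -0.9877]
 [-0.0009 -0.9877  0.1565]
 [-1.      0.0012  0.0018]] 0.5044163508308719 [ 0.0917 -0.0287 -2.2088] [-0.0872  0.1218 -0.0227] [ 34.4194  16.5377 -17.5718  -0.0263 -56.0103  46.5906]
ring 0.84 [224.6, 131.4] [0.5675 0.1738 0.0825]
lens_head 0.72 [248.2, 118.2] [0.5748 0.1534 0.0825]
```

View pics/f.png

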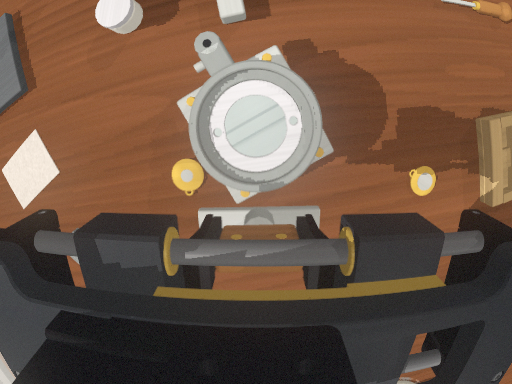

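The holes show at about (217,132) and (294,121), with the spanner's bar below at (198–320, 206–230). Next I measure both to subpixel accuracy.

Run:
```python
from fit import *
import pickle
np.set_printoptions(precision=4,suppress=True)
p=pickle.load(open('f.pkl','rb')); g=cv2.cvtColor(p['image'],cv2.COLOR_RGB2GRAY).astype(float)
for it in range(2):
  H=[]
  for c in [(217,132),(294,121)]:
    x,y=c; w=g[y-8:y+9,x-8:x+9]; b=np.clip(np.median(w)-12-w,0,None)
    yy,xx=np.mgrid[y-8:y+9,x-8:x+9]; b[np.hypot(xx-x,yy-y)>6.5]=0
    u=np.array([(b*xx).sum(),(b*yy).sum()])/b.sum(); H.append(u); 
    if it==0: print(u,w.astype(int)[2:15,2:15])
X=[atz(p,u,.0825) for u in H]; d=X[1]-X[0]
print(X,'dist',np.linalg.norm(d),'mid',(X[0]+X[1])/2,'yaw',np.degrees(np.arctan2(d[1],d[0]))%180)
# ring outer ellipse: bright region
hsv=cv2.cvtColor(p['image'],cv2.COLOR_RGB2HSV)
m=((hsv[...,2]>215)&(hsv[...,1]<30)).astype(np.uint8); m[:, :180]=0; m[:70]=0; m[195:]=0; m[:,330:]=0
cs=cv2.findContours(m,cv2.RETR_EXTERNAL,cv2.CHAIN_APPROX_NONE)[0]; c=max(cs,key=cv2.contourArea); e=cv2.fitEllipse(cv2.convexHull(c)); print(e, atz(p,e[0],.0825))
# rim outer: lens_head colour
c2=p['image'][196:236,190:330]; cv2.imwrite('pics/g.png',np.vstack([cv2.resize(c2,(800,228),interpolation=2),cv2.resize(p['image'][90:160,195:320],(660,370),interpolation=2).__class__((370,800,3),np.uint8)*0])[:,:,::-1])
for col in [205,225,240,280,300,315]: print(col,g[200:238,col].astype(int))
for row in [212,216,220]: print(row,g[row,192:206].astype(int),g[row,314:326].astype(int))
```

```text
[213.6007 133.293 ] [[230 239 238 237 237 239 239 240 239 240 241 239 233]
 [225 237 238 237 234 233 233 237 236 240 241 239 234]
 [195 233 239 228 219 219 221 224 229 235 241 239 234]
 [195 233 231 193 212 221 222 222 223 225 238 240 237]
 [194 232 205 186 221 222 223 221 221 220 229 239 238]
 [196 226 186 193 224 223 221 219 220 219 224 235 223]
 [193 214 176 192 223 221 221 220 220 220 224 229 209]
 [194 193 178 177 222 221 221 220 221 220 224 234 232]
 [194 193 202 165 205 221 222 220 220 221 226 238 238]
 [190 193 230 192 179 198 212 220 218 222 232 241 239]
 [193 194 233 228 194 184 189 198 212 231 236 240 239]
 [193 194 204 237 229 225 221 225 233 237 237 240 240]
 [193 193 195 237 236 236 234 237 237 239 238 240 241]]
[293.5006 120.4877] [[240 238 239 240 233 229 233 235 238 239 239 240 226]
 [241 241 231 217 213 214 215 225 234 238 239 240 233]
 [242 235 216 205 209 210 210 202 216 235 238 240 234]
 [240 227 209 210 209 211 211 210 191 215 235 240 234]
 [235 219 209 210 211 210 210 212 210 211 234 239 233]
 [229 215 210 211 212 212 212 212 212 205 231 239 234]
 [232 216 212 
[... 1233 characters left out ...]
94  94  94  94  99  96 100 121 120
 122 121]
300 [103 100 100 100  99 105 130 136 142 152 162 166 166 166 168 167  99  58
  55  53  53  50  52  54  50  52  51  48  49  50  48  47  49  47  49  44
  46  50]
315 [ 98 100 102 101  98 115 133 135 145 159 164 166 164 166 167 167 168 169
 170 166 161 151  94  46  44  44  36  41  40  43  37  39  40  42  38  43
  37  40]
212 [103 105 105 105 104 113 199 206 205 204 203 205 207 206] [165 164 166 164 163 171 120 102 105 105 106 100]
216 [101  99 100 102 102  98 205 212 209 210 210 211 206 132] [167 168 168 168 169 157 110 106 105 105 105 106]
220 [ 96  97  95  94  93  94 164 206 210 211 209 136  55  51] [ 91 161 170 169 170 153 101  95  98  97  98 100]
```

```bash
python3 - <<'E'
from fit import *
import pickle
from scipy.optimize import least_squares
np.set_printoptions(precision=4,suppress=True)
p=pickle.load(open('f.pkl','rb'))
def Tm():
    T=np.eye(4); T[:3,:3]=p['s']['ee_rot']; T[:3,3]=p['s']['tcp_pos']; return T
T=Tm()
top=[(205,210.3),(225,210.1),(240,209.9),(280,209.3),(300,208.8),(315,208.5)]; bot=[(205,206.8),(225,206.6),(240,206.5),(280,205.8),(300,205.6),(315,205)]
ends=[(197.6,214,-1),(319.6,214,1)]
def W(q,a,b,h): # bar coords a along, b width(+tool z), h above underside
    x0,dy,dz,th=q; c,s=np.cos(th),np.sin(th)
    return (T@np.array([x0-h,dy+a*c-b*s,dz+a*s+b*c,1]))[:3]
def rowat(q,b,h,col):
    A=np.linspace(-.041,.041,41); u=np.array([proj(p,W(q,a,b,h)) for a in A]); return np.interp(col,u[:,0],u[:,1])
def f(q):
    r=[rowat(q,-.008,.008,c)-v for c,v in top]+[rowat(q,-.008,0,c)-v for c,v in bot]
    for c,row,sg in ends:
        r.append(2*(proj(p,W(q,sg*.041,-.004,.008))[0]-c))
    return r
o=least_squares(f,[.047,0,0,0],x_scale=[.001,.001,.001,.01]); print(o.x,o.cost,np.round(o.fun,2))
X=[atz(p,u,.0825) for u in [(217.2,132.1),(293.3,120.3)]]; d=X[1]-X[0]
print(X,np.linalg.norm(d),(X[0]+X[1])/2,np.degrees(np.arctan2(d[1],d[0]))%180)
l=atz(p,(207,42),.075)-(X[0]+X[1])/2; print('lug',np.degrees(np.arctan2(l[1],l[0])))
# outer rim ellipse
q=spotter.silhouettes('lens_head',p)
E
python3 - <<'E'
import sys; sys.path.insert(0,'.')
from fit import *
# check centre with side+scene views via rim circle: ring spot
for n in ['scene','side']:
    p=cap(n); q=spotter.silhouettes('ring',p)[0]; print(n,q['score'],q['uv'],proj(p,[.568,.1487,.0825]))
E
```

```text
[ 0.0507  0.0008  0.0022 -0.0157] 0.1985730121825979 [ 0.12  0.15  0.18  0.15  0.23  0.17 -0.13 -0.13 -0.21 -0.15 -0.35 -0.08
  0.02 -0.02]
[array([0.5679, 0.1798, 0.0825]), array([0.5677, 0.1181, 0.0825])] 0.06167206646679852 [0.5678 0.1489 0.0825] 89.74307152741648
lug 20.091456015837846
scene 0.66 [310.1, 196.6] [306.82062504 202.54065848]
side 0.67 [230.0, 248.8] [239.62504356 241.80352869]
```

The ring's hole line is at 89.7°, mid (0.568, 0.149). The hole spacing measures 61.7 mm against the stated 62. In the hand the spanner sits at tool (0.049, 0.0008, 0.0022), yaw +0.9°. Next I go over the ring with the pin tips about 17 mm above its face.

Emit:
{"fn": "play_rows", "kwargs": {
  "commands": [
    {"fingers": 1,"tx": 0,"ty": -0.0039,"tz": -0.0797,"ax": -0.0436,"ay": 0,"az": 0},
    {"fingers": 1,"tx": 0,"ty": -0.0039,"tz": -0.0797,"ax": -0.0436,"ay": 0,"az": 0},
    {"fingers": 1,"tx": 0.0293,"ty": -0.0039,"tz": -0.0797,"ax": -0.0436,"ay": 0,"az": 0},
    {"fingers": 1,"tx": 0.0293,"ty": -0.0039,"tz": -0.0797,"ax": -0.0436,"ay": 0,"az": 0}
  ]
}}

```text
time_s: 8.82
tcp_pos: [0.569, 0.1493, 0.1533]
ee_rot: [[-0.007, -0.024, -1.0], [-0.002, -1.0, 0.024], [-1.0, 0.002, 0.007]]
wrist_force: [-2.0, -0.2, -3.9]
gripper_width: 0.504
```

Run:
```python
from fit import *
import pickle
np.set_printoptions(precision=4,suppress=True)
s=r.sense(); print(s['time_s'],s['tcp_pos'],s['ee_rot'],s['gripper_width'],s['wrist_force'],s['moment'],s['joints'])
p=cap('side'); q=cap('scene'); w=cap('wrist')
f=lambda p,X,n,: cv2.resize(p['image'][int(X[1])-n:int(X[1])+n,int(X[0])-n:int(X[0])+n],(400,400),interpolation=2)
a=f(p,proj(p,[.568,.149,.1]),30); b=f(q,proj(q,[.568,.149,.1]),30)
c=cv2.resize(w['image'][150:250,160:360],(400,200))
cv2.imwrite('pics/h.png',np.vstack([np.hstack([a,b]),np.hstack([c,c])])[:,:,::-1])
```

```text
8.8167 [0.569  0.1493 0.1533] [[-0.0068 -0.0236 -0.9997]
 [-0.002  -0.9997  0.0236]
 [-1.      0.0022  0.0068]] 0.504447019310727 [-2.0118 -0.2219 -3.9217] [-0.2185  0.4551 -0.0252] [ 30.41    23.0512 -11.5232  -0.1196 -55.8203  58.3067]
```

View pics/h.png

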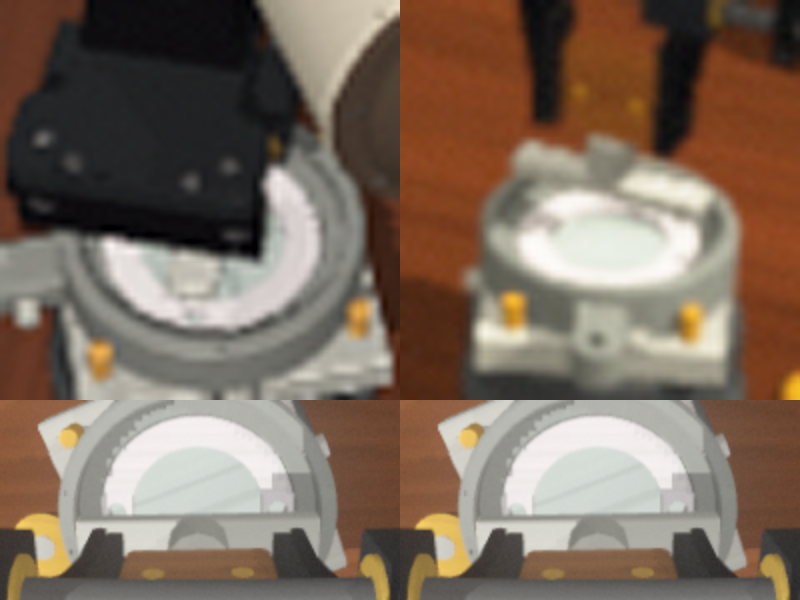

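Both holes peek out just beyond the bar in the wrist view, near (118,505) and (270,497) of the lower-left panel. I lower about 11 mm, let it settle and remeasure.

Emit:
{"fn": "play_rows", "kwargs": {
  "commands": [
    {"fingers": 1,"tx": 0.008,"ty": 0,"tz": 0,"ax": 0,"ay": 0,"az": 0},
    {"fingers": 1,"tx": 0.015,"ty": 0,"tz": 0,"ax": 0,"ay": 0,"az": 0},
    {"fingers": 1,"tx": 0.015,"ty": 0,"tz": 0,"ax": 0,"ay": 0,"az": 0},
    {"fingers": 1,"tx": 0.015,"ty": 0,"tz": 0,"ax": 0,"ay": 0,"az": 0}
  ]
}}

```text
time_s: 9.3
tcp_pos: [0.5701, 0.1503, 0.1458]
ee_rot: [[-0.0, -0.021, -1.0], [-0.0, -1.0, 0.021], [-1.0, 0.0, 0.0]]
wrist_force: [0.4, -0.1, -2.3]
gripper_width: 0.502
```

Run:
```python
from fit import *
import pickle
np.set_printoptions(precision=4,suppress=True)
s=r.sense(); print(s['time_s'],s['tcp_pos'],s['ee_rot'],s['gripper_width'],s['wrist_force'],s['moment'])
w=cap('wrist'); pickle.dump(w,open('i.pkl','wb'))
for d in (31,-31):
    # predicted hole centres
    print(proj(w,[.568,.149-d/1000,.0825]))
cv2.imwrite('pics/i.png',cv2.resize(w['image'][165:235,190:330],(800,400),interpolation=2)[:,:,::-1])
```

```text
9.3 [0.5701 0.1503 0.1458] [[-0.0004 -0.0206 -0.9998]
 [-0.0002 -0.9998  0.0206]
 [-1.      0.0003  0.0004]] 0.502266377565627 [ 0.363  -0.1205 -2.2534] [-0.1048  0.1609 -0.029 ]
[301.2891 209.6119]
[217.2399 211.3328]
```

View pics/i.png

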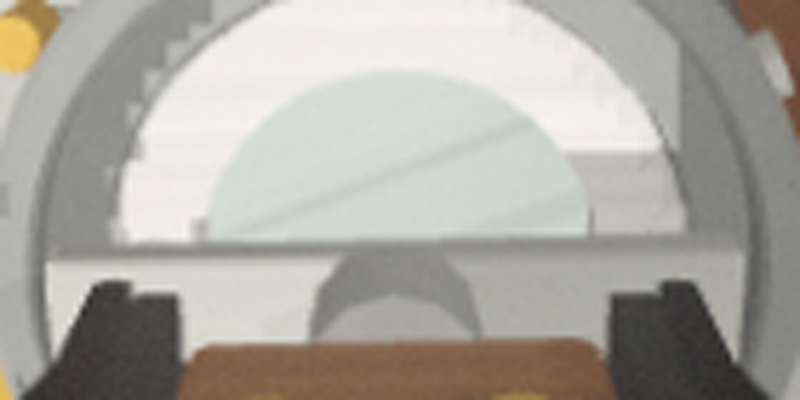

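The bar is level and parallel to the hole line, about 0.6 mm off along tool y. I correct that and feel downward.

Emit:
{"fn": "play_rows", "kwargs": {
  "commands": [
    {"fingers": 1,"tx": 0.004,"ty": 0.0008,"tz": 0,"ax": 0,"ay": 0,"az": 0},
    {"fingers": 1,"tx": 0.007,"ty": 0.0008,"tz": 0,"ax": 0,"ay": 0,"az": 0},
    {"fingers": 1,"tx": 0.007,"ty": 0.0008,"tz": 0,"ax": 0,"ay": 0,"az": 0}
  ]
}}

```text
time_s: 9.6
tcp_pos: [0.5701, 0.1495, 0.14]
ee_rot: [[-0.001, -0.021, -1.0], [-0.0, -1.0, 0.021], [-1.0, 0.0, 0.001]]
wrist_force: [-0.8, -0.2, -1.7]
gripper_width: 0.498
```

Emit:
{"fn": "play_rows", "kwargs": {
  "commands": [
    {"fingers": 1,"tx": 0.002,"ty": 0,"tz": 0,"ax": 0,"ay": 0,"az": 0},
    {"fingers": 1,"tx": 0.002,"ty": 0,"tz": 0,"ax": 0,"ay": 0,"az": 0}
  ]
}}

```text
time_s: 9.77
tcp_pos: [0.5703, 0.1496, 0.1388]
ee_rot: [[-0.0, -0.021, -1.0], [-0.0, -1.0, 0.021], [-1.0, 0.0, 0.0]]
wrist_force: [0.8, -0.8, -2.2]
gripper_width: 0.502
```

Emit:
{"fn": "play_rows", "kwargs": {
  "commands": [
    {"fingers": 1,"tx": 0.0015,"ty": 0,"tz": 0,"ax": 0,"ay": 0,"az": 0},
    {"fingers": 1,"tx": 0.0015,"ty": 0,"tz": 0,"ax": 0,"ay": 0,"az": 0}
  ]
}}

```text
time_s: 9.93
tcp_pos: [0.5704, 0.1496, 0.1378]
ee_rot: [[-0.0, -0.021, -1.0], [-0.0, -1.0, 0.021], [-1.0, 0.0, 0.0]]
wrist_force: [0.9, -0.5, -2.9]
gripper_width: 0.5
```

Emit:
{"fn": "play_rows", "kwargs": {
  "commands": [
    {"fingers": 1,"tx": 0.001,"ty": 0,"tz": 0,"ax": 0,"ay": 0,"az": 0},
    {"fingers": 1,"tx": 0.001,"ty": 0,"tz": 0,"ax": 0,"ay": 0,"az": 0}
  ]
}}

```text
time_s: 10.1
tcp_pos: [0.5704, 0.1497, 0.1371]
ee_rot: [[-0.0, -0.021, -1.0], [-0.0, -1.0, 0.021], [-1.0, 0.0, 0.0]]
wrist_force: [-0.0, -0.6, -1.3]
gripper_width: 0.504
```

Emit:
{"fn": "play_rows", "kwargs": {
  "commands": [
    {"fingers": 1,"tx": 0.001,"ty": 0,"tz": 0,"ax": 0,"ay": 0,"az": 0},
    {"fingers": 1,"tx": 0.001,"ty": 0,"tz": 0,"ax": 0,"ay": 0,"az": 0}
  ]
}}

```text
time_s: 10.27
tcp_pos: [0.5704, 0.1496, 0.1364]
ee_rot: [[-0.0, -0.021, -1.0], [-0.0, -1.0, 0.021], [-1.0, 0.0, 0.0]]
wrist_force: [0.1, -0.4, -1.9]
gripper_width: 0.503
```

Emit:
{"fn": "play_rows", "kwargs": {
  "commands": [
    {"fingers": 1,"tx": 0.001,"ty": 0,"tz": 0,"ax": 0,"ay": 0,"az": 0},
    {"fingers": 1,"tx": 0.001,"ty": 0,"tz": 0,"ax": 0,"ay": 0,"az": 0}
  ]
}}

```text
time_s: 10.43
tcp_pos: [0.5703, 0.1496, 0.1356]
ee_rot: [[-0.0, -0.021, -1.0], [-0.0, -1.0, 0.021], [-1.0, 0.0, 0.0]]
wrist_force: [-0.3, -0.4, -2.7]
gripper_width: 0.5
```

Run:
```python
from h import *
np.set_printoptions(precision=4,suppress=True)
s=r.sense(); print(s['time_s'],s['tcp_pos'],s['ee_rot'],s['wrist_force'],s['moment'])
```

```text
10.4333 [0.5703 0.1496 0.1356] [[-0.0002 -0.0209 -0.9998]
 [-0.0001 -0.9998  0.0209]
 [-1.      0.0001  0.0002]] [-0.2584 -0.3924 -2.6714] [-0.1044  0.2123 -0.0292]
```

Emit:
{"fn": "play_rows", "kwargs": {
  "commands": [
    {"fingers": 1,"tx": 0.001,"ty": 0,"tz": 0,"ax": 0,"ay": 0,"az": 0},
    {"fingers": 1,"tx": 0.001,"ty": 0,"tz": 0,"ax": 0,"ay": 0,"az": 0}
  ]
}}

```text
time_s: 10.6
tcp_pos: [0.5704, 0.1496, 0.1348]
ee_rot: [[-0.0, -0.021, -1.0], [-0.0, -1.0, 0.021], [-1.0, 0.0, 0.0]]
wrist_force: [-0.4, 0.6, -2.3]
gripper_width: 0.498
```

Emit:
{"fn": "play_rows", "kwargs": {
  "commands": [
    {"fingers": 1,"tx": 0.001,"ty": 0,"tz": 0,"ax": 0,"ay": 0,"az": 0},
    {"fingers": 1,"tx": 0.001,"ty": 0,"tz": 0,"ax": 0,"ay": 0,"az": 0}
  ]
}}

```text
time_s: 10.77
tcp_pos: [0.5704, 0.1496, 0.1341]
ee_rot: [[-0.0, -0.021, -1.0], [-0.0, -1.0, 0.021], [-1.0, 0.0, 0.0]]
wrist_force: [-0.4, -0.5, -2.2]
gripper_width: 0.504
```

Emit:
{"fn": "play_rows", "kwargs": {
  "commands": [
    {"fingers": 1,"tx": 0.001,"ty": 0,"tz": 0,"ax": 0,"ay": 0,"az": 0},
    {"fingers": 1,"tx": 0.001,"ty": 0,"tz": 0,"ax": 0,"ay": 0,"az": 0}
  ]
}}

```text
time_s: 10.93
tcp_pos: [0.5704, 0.1496, 0.1333]
ee_rot: [[-0.0, -0.021, -1.0], [-0.0, -1.0, 0.021], [-1.0, 0.0, 0.0]]
wrist_force: [0.2, 0.0, -2.1]
gripper_width: 0.504
```

Emit:
{"fn": "play_rows", "kwargs": {
  "commands": [
    {"fingers": 1,"tx": 0.001,"ty": 0,"tz": 0,"ax": 0,"ay": 0,"az": 0},
    {"fingers": 1,"tx": 0.001,"ty": 0,"tz": 0,"ax": 0,"ay": 0,"az": 0}
  ]
}}

```text
time_s: 11.1
tcp_pos: [0.5706, 0.1497, 0.1329]
ee_rot: [[0.0, -0.021, -1.0], [0.0, -1.0, 0.021], [-1.0, -0.0, -0.0]]
wrist_force: [0.3, -0.2, -1.1]
gripper_width: 0.5
```

Emit:
{"fn": "play_rows", "kwargs": {
  "commands": [
    {"fingers": 1,"tx": 0.001,"ty": 0,"tz": 0,"ax": 0,"ay": 0,"az": 0},
    {"fingers": 1,"tx": 0.001,"ty": 0,"tz": 0,"ax": 0,"ay": 0,"az": 0}
  ]
}}

```text
time_s: 11.27
tcp_pos: [0.5707, 0.1497, 0.1329]
ee_rot: [[0.001, -0.021, -1.0], [0.0, -1.0, 0.021], [-1.0, -0.0, -0.001]]
wrist_force: [-1.9, -0.8, 4.3]
gripper_width: 0.503
```

Run:
```python
from h import *
np.set_printoptions(precision=4,suppress=True)
s=r.sense(); print(s['time_s'],s['tcp_pos'],s['wrist_force'],s['moment'])
```

```text
11.2667 [0.5707 0.1497 0.1329] [-1.8933 -0.7901  4.2582] [-0.17    0.6889  0.0279]
```

The spanner is seated: the bar is on the shoulder at TCP z 0.1329, where 0.133 was expected, and contact is about 6.5 N. I ease the pressure off and start turning clockwise about the ring axis.

Emit:
{"fn": "play_rows", "kwargs": {
  "commands": [
    {"fingers": 1,"tx": -0.0009,"ty": 0.0003,"tz": 0,"ax": 0.0278,"ay": 0,"az": 0},
    {"fingers": 1,"tx": -0.0009,"ty": 0.0006,"tz": -0.0001,"ax": 0.0556,"ay": 0,"az": 0},
    {"fingers": 1,"tx": -0.0009,"ty": 0.0006,"tz": -0.0001,"ax": 0.0556,"ay": 0,"az": 0}
  ]
}}

```text
time_s: 11.52
tcp_pos: [0.57, 0.1494, 0.1329]
ee_rot: [[-0.001, -0.196, -0.981], [0.0, -0.981, 0.196], [-1.0, -0.0, 0.001]]
wrist_force: [-2.4, 0.7, 2.6]
gripper_width: 0.504
```

```bash
cat > st.py <<'E'
from h import *
np.set_printoptions(precision=4,suppress=True)
s=r.sense(); y=s['ee_rot'][:,1]; print(s['time_s'],s['tcp_pos'],'yaw',np.degrees(np.arctan2(y[1],y[0]))%360,'F',s['wrist_force'],'M',s['moment'],s['gripper_width'])
E
python3 st.py
```

```text
11.5167 [0.57   0.1494 0.1329] yaw 258.7172697113197 F [-2.398   0.6587  2.5886] M [0.2196 1.0442 0.0371] 0.5042313930208357
```

Emit:
{"fn": "play_rows", "kwargs": {
  "commands": [
    {"fingers": 1,"tx": -0.0005,"ty": 0.0003,"tz": -0.0001,"ax": 0.0278,"ay": 0,"az": 0},
    {"fingers": 1,"tx": -0.0005,"ty": 0.0006,"tz": -0.0001,"ax": 0.0556,"ay": 0,"az": 0},
    {"fingers": 1,"tx": -0.0005,"ty": 0.0009,"tz": -0.0002,"ax": 0.0833,"ay": 0,"az": 0},
    {"fingers": 1,"tx": -0.0005,"ty": 0.0009,"tz": -0.0002,"ax": 0.0833,"ay": 0,"az": 0}
  ]
}}

```text
time_s: 11.85
tcp_pos: [0.57, 0.1488, 0.133]
ee_rot: [[-0.001, -0.441, -0.898], [0.0, -0.898, 0.441], [-1.0, 0.0, 0.001]]
wrist_force: [-1.9, 1.6, 0.8]
gripper_width: 0.504
```

```bash
python3 st.py
```

```text
11.85 [0.57   0.1488 0.133 ] yaw 243.84082533311425 F [-1.928   1.5869  0.7865] M [0.4548 1.1039 0.0469] 0.5038330060987742
```

Emit:
{"fn": "play_rows", "kwargs": {
  "commands": [
    {"fingers": 1,"tx": 0,"ty": 0.0003,"tz": -0.0001,"ax": 0.0278,"ay": 0,"az": 0},
    {"fingers": 1,"tx": 0,"ty": 0.0006,"tz": -0.0001,"ax": 0.0556,"ay": 0,"az": 0},
    {"fingers": 1,"tx": 0,"ty": 0.0009,"tz": -0.0002,"ax": 0.0833,"ay": 0,"az": 0},
    {"fingers": 1,"tx": 0,"ty": 0.0009,"tz": -0.0002,"ax": 0.0833,"ay": 0,"az": 0}
  ]
}}

```text
time_s: 12.18
tcp_pos: [0.5698, 0.1482, 0.1329]
ee_rot: [[-0.001, -0.657, -0.754], [0.0, -0.754, 0.657], [-1.0, 0.0, 0.001]]
wrist_force: [-2.9, 2.1, 1.8]
gripper_width: 0.508
```

```bash
python3 st.py; python3 -c "
from h import *
w=cap('wrist'); cv2.imwrite('pics/k.png',cv2.resize(w['image'][100:250,150:370],(800,545),interpolation=2)[:,:,::-1])"
```

```text
12.1833 [0.5698 0.1482 0.1329] yaw 228.92570959462944 F [-2.9085  2.062   1.8002] M [0.6954 1.2978 0.1173] 0.507598878204295
```

View pics/k.png

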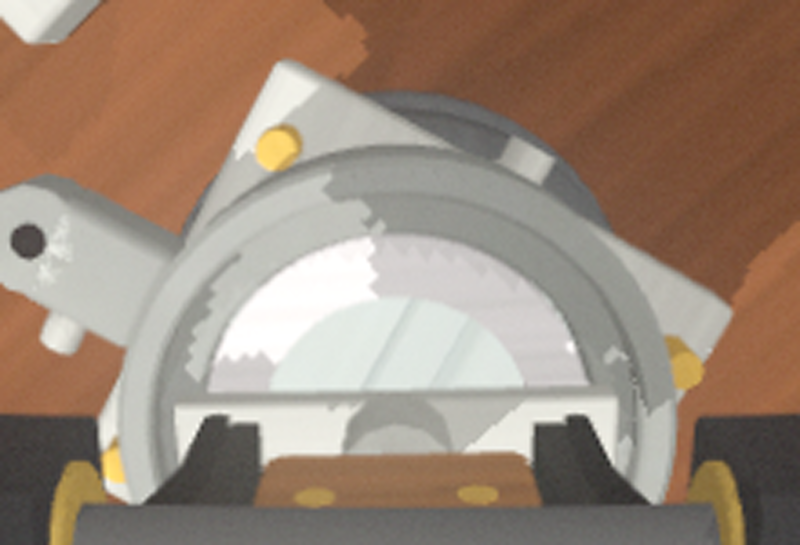

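No holes are visible beyond the bar, so the pins are engaged and the ring is turning. I continue with smaller steps and relieve a little side force.

Emit:
{"fn": "play_rows", "kwargs": {
  "commands": [
    {"fingers": 1,"tx": 0,"ty": 0.0003,"tz": 0.0006,"ax": 0.0278,"ay": 0,"az": 0},
    {"fingers": 1,"tx": 0,"ty": 0.0003,"tz": 0.0006,"ax": 0.0278,"ay": 0,"az": 0}
  ]
}}

```text
time_s: 12.4
tcp_pos: [0.5696, 0.1482, 0.133]
ee_rot: [[-0.0, -0.72, -0.694], [0.0, -0.694, 0.72], [-1.0, 0.0, 0.0]]
wrist_force: [-2.3, 1.7, 2.0]
gripper_width: 0.502
```

```bash
python3 st.py
```

```text
12.4 [0.5696 0.1482 0.133 ] yaw 223.9390997738011 F [-2.2646  1.7137  2.0334] M [0.6783 1.2279 0.0796] 0.5021432007984856
```

Emit:
{"fn": "play_rows", "kwargs": {
  "commands": [
    {"fingers": 1,"tx": 0,"ty": 0.0003,"tz": 0,"ax": 0.0278,"ay": 0,"az": 0},
    {"fingers": 1,"tx": 0,"ty": 0.0003,"tz": 0,"ax": 0.0278,"ay": 0,"az": 0}
  ]
}}

```text
time_s: 12.57
tcp_pos: [0.5694, 0.148, 0.1329]
ee_rot: [[-0.0, -0.778, -0.629], [0.0, -0.629, 0.778], [-1.0, 0.0, 0.0]]
wrist_force: [-3.2, 2.2, 1.4]
gripper_width: 0.498
```

```bash
python3 st.py
```

```text
12.5667 [0.5694 0.148  0.1329] yaw 218.94677310918036 F [-3.2282  2.2025  1.4202] M [0.7341 1.2055 0.0582] 0.4981818554851768
```

Emit:
{"fn": "play_rows", "kwargs": {
  "commands": [
    {"fingers": 1,"tx": 0,"ty": 0.0001,"tz": 0,"ax": 0.0045,"ay": 0,"az": 0},
    {"fingers": 1,"tx": 0,"ty": 0.0001,"tz": 0,"ax": 0.0094,"ay": 0,"az": 0}
  ]
}}

```text
time_s: 12.73
tcp_pos: [0.5695, 0.148, 0.1329]
ee_rot: [[-0.0, -0.796, -0.605], [0.0, -0.605, 0.796], [-1.0, 0.0, 0.0]]
wrist_force: [-4.8, 1.6, 1.6]
gripper_width: 0.502
```

```bash
python3 st.py
```

```text
12.7333 [0.5695 0.148  0.1329] yaw 217.23433042998641 F [-4.7583  1.6226  1.5718] M [1.0368 1.4916 0.2103] 0.5019589903818837
```

Emit:
{"fn": "play_rows", "kwargs": {
  "commands": [
    {"fingers": 1,"tx": 0,"ty": 0.0001,"tz": 0,"ax": 0.0045,"ay": 0,"az": 0},
    {"fingers": 1,"tx": 0,"ty": 0.0001,"tz": 0,"ax": 0.0045,"ay": 0,"az": 0}
  ]
}}

```text
time_s: 12.9
tcp_pos: [0.5694, 0.1479, 0.1329]
ee_rot: [[-0.0, -0.805, -0.593], [0.0, -0.593, 0.805], [-1.0, 0.0, 0.0]]
wrist_force: [-4.9, 3.1, 1.7]
gripper_width: 0.505
```

```bash
python3 st.py
```

```text
12.9 [0.5694 0.1479 0.1329] yaw 216.40436376257725 F [-4.8712  3.095   1.7498] M [1.055  1.4466 0.1423] 0.5047553382677951
```

Emit:
{"fn": "play_rows", "kwargs": {
  "commands": [
    {"fingers": 1,"tx": 0,"ty": 0.0003,"tz": 0.0007,"ax": 0,"ay": 0,"az": 0},
    {"fingers": 1,"tx": 0,"ty": 0.0005,"tz": 0.0013,"ax": 0.0083,"ay": 0,"az": 0}
  ]
}}

```text
time_s: 13.07
tcp_pos: [0.569, 0.1483, 0.1329]
ee_rot: [[0.001, -0.82, -0.572], [-0.0, -0.572, 0.82], [-1.0, -0.001, -0.0]]
wrist_force: [-2.3, 0.8, -0.2]
gripper_width: 0.5
```

```bash
python3 st.py
```

```text
13.0667 [0.569  0.1483 0.1329] yaw 214.89416120238613 F [-2.3098  0.7943 -0.1849] M [0.4968 0.7861 0.1684] 0.4995700653547511
```

Emit:
{"fn": "play_rows", "kwargs": {
  "commands": [
    {"fingers": 1,"tx": 0,"ty": 0.0001,"tz": 0,"ax": 0.0045,"ay": 0,"az": 0},
    {"fingers": 1,"tx": 0,"ty": 0.0001,"tz": 0,"ax": 0.0045,"ay": 0,"az": 0}
  ]
}}

```text
time_s: 13.23
tcp_pos: [0.569, 0.1482, 0.1329]
ee_rot: [[0.001, -0.828, -0.56], [-0.0, -0.56, 0.828], [-1.0, -0.001, -0.0]]
wrist_force: [-2.1, 1.8, 0.3]
gripper_width: 0.502
```

```bash
python3 st.py
```

```text
13.2333 [0.569  0.1482 0.1329] yaw 214.0736324064905 F [-2.1454  1.8079  0.3275] M [0.6664 0.7089 0.2177] 0.5019066597358217
```

Emit:
{"fn": "play_rows", "kwargs": {
  "commands": [
    {"fingers": 1,"tx": 0,"ty": 0.0001,"tz": 0,"ax": 0.006,"ay": 0,"az": 0},
    {"fingers": 1,"tx": 0,"ty": 0.0001,"tz": 0,"ax": 0.006,"ay": 0,"az": 0}
  ]
}}

```text
time_s: 13.4
tcp_pos: [0.569, 0.1482, 0.133]
ee_rot: [[0.001, -0.838, -0.545], [-0.0, -0.545, 0.838], [-1.0, -0.0, -0.001]]
wrist_force: [-1.0, 2.6, -1.1]
gripper_width: 0.498
```

```bash
python3 st.py
```

```text
13.4 [0.569  0.1482 0.133 ] yaw 213.0529847528383 F [-1.0098  2.6243 -1.0856] M [0.6014 0.5046 0.98  ] 0.49844077618160804
```

Emit:
{"fn": "play_rows", "kwargs": {
  "commands": [
    {"fingers": 1,"tx": 0,"ty": 0.0001,"tz": 0,"ax": 0.004,"ay": 0,"az": 0},
    {"fingers": 1,"tx": 0,"ty": 0.0001,"tz": 0,"ax": 0.004,"ay": 0,"az": 0}
  ]
}}

```text
time_s: 13.57
tcp_pos: [0.5688, 0.1482, 0.133]
ee_rot: [[0.001, -0.846, -0.534], [-0.0, -0.534, 0.846], [-1.0, -0.0, -0.001]]
wrist_force: [0.3, 1.4, -1.3]
gripper_width: 0.507
```

```bash
python3 st.py
```

```text
13.5667 [0.5688 0.1482 0.133 ] yaw 212.26414278967633 F [ 0.2623  1.4473 -1.3315] M [0.5407 0.3242 1.0413] 0.5072033638981703
```

Home is reached: the moment jumped to about 1.0 N·m, under the 1.2 limit. I hold one row to confirm, then ease back within the pin play.

Emit:
{"fn": "play_rows", "kwargs": {
  "commands": [
    {"fingers": 1,"tx": 0,"ty": 0,"tz": 0,"ax": 0,"ay": 0,"az": 0}
  ]
}}

```text
time_s: 13.65
tcp_pos: [0.5689, 0.1483, 0.133]
ee_rot: [[0.001, -0.846, -0.534], [-0.0, -0.534, 0.846], [-1.0, -0.001, -0.0]]
wrist_force: [-0.3, 2.4, -0.8]
gripper_width: 0.499
```

```bash
python3 st.py
```

```text
13.65 [0.5689 0.1483 0.133 ] yaw 212.2607645239544 F [-0.2518  2.4413 -0.7718] M [0.5293 0.2496 1.0727] 0.49918201187472716
```

Emit:
{"fn": "play_rows", "kwargs": {
  "commands": [
    {"fingers": 1,"tx": 0,"ty": -0.0001,"tz": 0,"ax": -0.007,"ay": 0,"az": 0},
    {"fingers": 1,"tx": 0,"ty": -0.0001,"tz": 0,"ax": -0.007,"ay": 0,"az": 0}
  ]
}}

```text
time_s: 13.82
tcp_pos: [0.5688, 0.1483, 0.133]
ee_rot: [[0.0, -0.835, -0.55], [0.001, -0.55, 0.835], [-1.0, -0.001, 0.0]]
wrist_force: [0.1, 1.6, -1.2]
gripper_width: 0.503
```

```bash
python3 st.py
```

```text
13.8167 [0.5688 0.1483 0.133 ] yaw 213.3990290284635 F [ 0.0962  1.5518 -1.2064] M [0.5236 0.1608 0.3444] 0.5031978575996477
```

Emit:
{"fn": "play_rows", "kwargs": {
  "commands": [
    {"fingers": 1,"tx": 0,"ty": -0.0001,"tz": 0,"ax": -0.005,"ay": 0,"az": 0},
    {"fingers": 1,"tx": 0,"ty": -0.0001,"tz": 0,"ax": -0.005,"ay": 0,"az": 0}
  ]
}}

```text
time_s: 13.98
tcp_pos: [0.5687, 0.1481, 0.133]
ee_rot: [[0.0, -0.826, -0.563], [0.0, -0.563, 0.826], [-1.0, -0.0, 0.0]]
wrist_force: [0.4, 1.0, -0.1]
gripper_width: 0.499
```

```bash
python3 st.py
```

```text
13.9833 [0.5687 0.1481 0.133 ] yaw 214.28787056888436 F [ 0.3814  0.9962 -0.1244] M [0.3643 0.0639 0.0482] 0.49922808441208905
```

Emit:
{"fn": "play_rows", "kwargs": {
  "commands": [
    {"fingers": 1,"tx": 0,"ty": 0,"tz": 0,"ax": -0.004,"ay": 0,"az": 0},
    {"fingers": 1,"tx": 0,"ty": 0,"tz": 0,"ax": -0.004,"ay": 0,"az": 0}
  ]
}}

```text
time_s: 14.15
tcp_pos: [0.5686, 0.1479, 0.133]
ee_rot: [[-0.0, -0.819, -0.574], [-0.0, -0.574, 0.819], [-1.0, 0.0, -0.0]]
wrist_force: [0.5, 0.3, -2.0]
gripper_width: 0.503
```

```bash
python3 st.py
```

```text
14.15 [0.5686 0.1479 0.133 ] yaw 215.051696490128 F [ 0.5061  0.269  -1.9828] M [0.0872 0.0628 0.0482] 0.5028361487429035
```

Emit:
{"fn": "play_rows", "kwargs": {
  "commands": [
    {"fingers": 1,"tx": -0.004,"ty": 0,"tz": 0,"ax": 0,"ay": 0,"az": 0},
    {"fingers": 1,"tx": -0.01,"ty": 0,"tz": 0,"ax": 0,"ay": 0,"az": 0},
    {"fingers": 1,"tx": -0.025,"ty": 0,"tz": 0,"ax": 0,"ay": 0,"az": 0},
    {"fingers": 1,"tx": -0.05,"ty": 0,"tz": 0,"ax": 0,"ay": 0,"az": 0},
    {"fingers": 1,"tx": -0.067,"ty": 0,"tz": 0,"ax": 0,"ay": 0,"az": 0}
  ]
}}

```text
time_s: 14.57
tcp_pos: [0.5689, 0.148, 0.1848]
ee_rot: [[0.001, -0.818, -0.575], [-0.0, -0.575, 0.818], [-1.0, -0.0, -0.001]]
wrist_force: [0.5, 0.9, -2.5]
gripper_width: 0.501
```

Emit:
{"fn": "play_rows", "kwargs": {
  "commands": [
    {"fingers": 1,"tx": 0,"ty": 0,"tz": 0.08,"ax": 0,"ay": 0,"az": 0},
    {"fingers": 1,"tx": 0,"ty": 0,"tz": 0.08,"ax": 0,"ay": 0,"az": 0},
    {"fingers": 1,"tx": 0,"ty": 0,"tz": 0.08,"ax": 0,"ay": 0,"az": 0},
    {"fingers": 1,"tx": 0,"ty": 0,"tz": 0.08,"ax": 0,"ay": 0,"az": 0}
  ]
}}

```text
time_s: 14.9
tcp_pos: [0.5337, 0.1979, 0.1839]
ee_rot: [[0.0, -0.817, -0.576], [-0.0, -0.576, 0.817], [-1.0, -0.0, -0.0]]
wrist_force: [-0.3, -0.8, -1.9]
gripper_width: 0.503
```

```bash
python3 st.py
python3 - <<'E'
from h import *
import pickle
w=cap('wrist'); pickle.dump(w,open('l.pkl','wb')); cv2.imwrite('pics/l.png',cv2.resize(w['image'][20:260,100:420],(800,600),interpolation=2)[:,:,::-1])
E
```

```text
14.9 [0.5337 0.1979 0.1839] yaw 215.16682882358663 F [-0.3349 -0.7754 -1.8588] M [-0.026   0.1128 -0.0168] 0.5031701329014742
```

View pics/l.png

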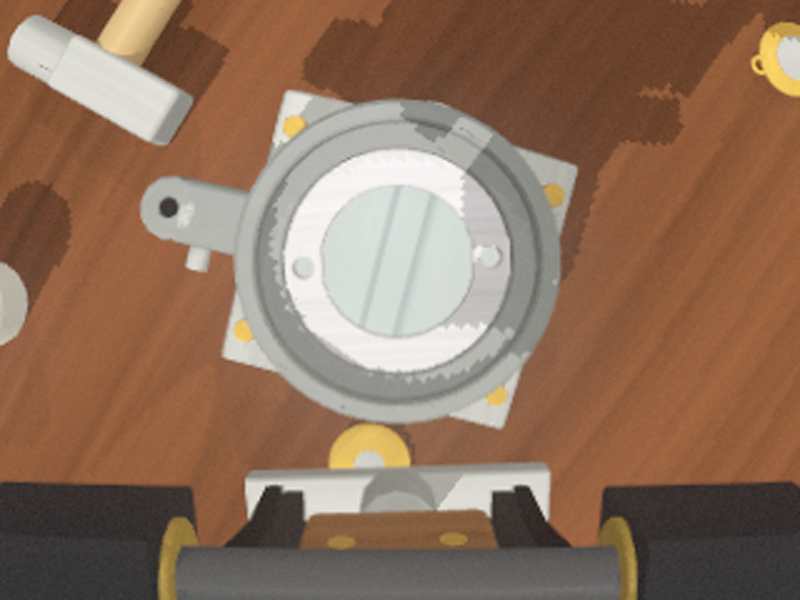

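The ring has turned and the head is undisturbed; holes now at crop (303,268) and (489,256). I compute the turned angle and the spanner's pose in the hand for putting it back.

Run:
```python
from fit import *
import pickle
from scipy.optimize import least_squares
np.set_printoptions(precision=4,suppress=True)
p=pickle.load(open('l.pkl','rb'))
X=[atz(p,u,.0825) for u in [(221.2,127.2),(295.6,122.4)]]; d=X[1]-X[0]
print(np.linalg.norm(d),(X[0]+X[1])/2,np.degrees(np.arctan2(d[1],d[0]))%180)
l=atz(p,(100+168*.4,20+208*.4),.075)-(X[0]+X[1])/2; print('lug',np.degrees(np.arctan2(l[1],l[0])))
g=cv2.cvtColor(p['image'],cv2.COLOR_RGB2GRAY).astype(int)
for col in [203,210,220,240,276,290,300,312]: print(col,list(g[200:216,col]))
for row in [212,214]: print(row,list(g[row,192:206]),list(g[row,312:326]))
```

```text
0.06111725721406978 [0.5677 0.1492 0.0825] 38.83943210228128
lug 20.842848298444174
203 [np.int64(98), np.int64(97), np.int64(97), np.int64(97), np.int64(97), np.int64(98), np.int64(96), np.int64(94), np.int64(134), np.int64(138), np.int64(140), np.int64(168), np.int64(196), np.int64(217), np.int64(216), np.int64(216)]
210 [np.int64(96), np.int64(95), np.int64(100), np.int64(100), np.int64(102), np.int64(99), np.int64(104), np.int64(113), np.int64(135), np.int64(140), np.int64(147), np.int64(172), np.int64(201), np.int64(195), np.int64(90), np.int64(52)]
220 [np.int64(105), np.int64(101), np.int64(102), np.int64(101), np.int64(101), np.int64(100), np.int64(99), np.int64(116), np.int64(133), np.int64(142), np.int64(155), np.int64(179), np.int64(206), np.int64(215), np.int64(216), np.int64(214)]
240 [np.int64(195), np.int64(194), np.int64(195), np.int64(195), np.int64(198), np.int64(197), np.int64(200), np.int64(171), np.int64(141), np.int64(147), np.int64(168), np.int64(193), np.int64(213), np.int64(217), np.int64(215), np.int64(216)]
276 [np.int64(111), np.int64(109), np.int64(106), 
[... 1078 characters left out ...]
196), np.int64(196), np.int64(196), np.int64(197), np.int64(197)] [np.int64(213), np.int64(214), np.int64(214), np.int64(214), np.int64(213), np.int64(214), np.int64(210), np.int64(196), np.int64(128), np.int64(110), np.int64(103), np.int64(102), np.int64(105), np.int64(102)]
214 [np.int64(105), np.int64(105), np.int64(106), np.int64(102), np.int64(98), np.int64(99), np.int64(197), np.int64(213), np.int64(217), np.int64(217), np.int64(216), np.int64(216), np.int64(217), np.int64(210)] [np.int64(205), np.int64(216), np.int64(215), np.int64(215), np.int64(215), np.int64(215), np.int64(209), np.int64(194), np.int64(122), np.int64(105), np.int64(103), np.int64(106), np.int64(103), np.int64(108)]
```

The ring turned 50.9° (0.89 rad), within the expected range. Its holes are now 18° from the lug, and the spanner slipped only about 0.7° in the jaws. Next I return it to the rest.

Emit:
{"fn": "play_rows", "kwargs": {
  "commands": [
    {"fingers": 1,"tx": -0.03,"ty": 0.168,"tz": -0.188,"ax": 0,"ay": 0,"az": 0},
    {"fingers": 1,"tx": -0.03,"ty": 0.168,"tz": -0.188,"ax": 0,"ay": 0,"az": 0},
    {"fingers": 1,"tx": -0.03,"ty": 0.168,"tz": -0.188,"ax": 0,"ay": 0,"az": 0},
    {"fingers": 1,"tx": -0.03,"ty": 0.168,"tz": -0.188,"ax": 0,"ay": 0,"az": 0},
    {"fingers": 1,"tx": -0.03,"ty": 0.168,"tz": -0.188,"ax": 0,"ay": 0,"az": 0}
  ]
}}

```text
time_s: 15.37
tcp_pos: [0.5111, 0.0055, 0.2064]
ee_rot: [[-0.0, -0.82, -0.572], [-0.001, -0.572, 0.82], [-1.0, 0.001, -0.0]]
wrist_force: [0.2, -0.1, -2.1]
gripper_width: 0.502
```

Emit:
{"fn": "play_rows", "kwargs": {
  "commands": [
    {"fingers": 1,"tx": 0,"ty": 0.168,"tz": -0.188,"ax": 0,"ay": 0,"az": 0},
    {"fingers": 1,"tx": 0,"ty": 0.168,"tz": -0.188,"ax": 0,"ay": 0,"az": 0},
    {"fingers": 1,"tx": 0,"ty": 0.168,"tz": -0.188,"ax": 0,"ay": 0,"az": 0},
    {"fingers": 1,"tx": 0,"ty": 0.168,"tz": -0.188,"ax": 0,"ay": 0,"az": 0},
    {"fingers": 1,"tx": 0,"ty": 0.168,"tz": -0.188,"ax": 0,"ay": 0,"az": 0}
  ]
}}

```text
time_s: 15.78
tcp_pos: [0.4887, -0.1825, 0.2059]
ee_rot: [[-0.001, -0.821, -0.571], [-0.001, -0.571, 0.821], [-1.0, 0.001, -0.0]]
wrist_force: [1.8, 0.2, -2.5]
gripper_width: 0.503
```

Emit:
{"fn": "play_rows", "kwargs": {
  "commands": [
    {"fingers": 1,"tx": 0,"ty": 0,"tz": 0,"ax": 0.1755,"ay": 0,"az": 0},
    {"fingers": 1,"tx": 0,"ty": 0,"tz": 0,"ax": 0.1755,"ay": 0,"az": 0},
    {"fingers": 1,"tx": 0,"ty": 0,"tz": 0,"ax": 0.1755,"ay": 0,"az": 0},
    {"fingers": 1,"tx": 0,"ty": 0,"tz": 0,"ax": 0.1755,"ay": 0,"az": 0},
    {"fingers": 1,"tx": 0,"ty": 0,"tz": 0,"ax": 0.1755,"ay": 0,"az": 0}
  ]
}}

```text
time_s: 16.2
tcp_pos: [0.4896, -0.1794, 0.2057]
ee_rot: [[-0.001, -0.999, -0.054], [-0.0, -0.054, 0.999], [-1.0, 0.001, -0.0]]
wrist_force: [0.8, 0.2, -1.9]
gripper_width: 0.505
```

Emit:
{"fn": "play_rows", "kwargs": {
  "commands": [
    {"fingers": 1,"tx": 0,"ty": 0,"tz": 0,"ax": 0,"ay": 0,"az": 0},
    {"fingers": 1,"tx": 0,"ty": 0,"tz": 0,"ax": 0,"ay": 0,"az": 0}
  ]
}}

```text
time_s: 16.37
tcp_pos: [0.4898, -0.179, 0.2058]
ee_rot: [[-0.0, -0.998, -0.061], [-0.0, -0.061, 0.998], [-1.0, 0.0, -0.0]]
wrist_force: [0.6, -0.6, -2.9]
gripper_width: 0.503
```

```bash
python3 st.py
```

```text
16.3667 [ 0.4898 -0.179   0.2058] yaw 183.50473973776852 F [ 0.6416 -0.5919 -2.9019] M [ 0.0166  0.0682 -0.0098] 0.5029747038243151
```

Emit:
{"fn": "play_rows", "kwargs": {
  "commands": [
    {"fingers": 1,"tx": 0.05,"ty": 0,"tz": 0.0013,"ax": 0,"ay": 0,"az": 0},
    {"fingers": 1,"tx": 0.1,"ty": 0,"tz": 0.0013,"ax": 0,"ay": 0,"az": 0},
    {"fingers": 1,"tx": 0.14,"ty": 0,"tz": 0.0013,"ax": 0,"ay": 0,"az": 0},
    {"fingers": 1,"tx": 0.148,"ty": 0,"tz": 0.0013,"ax": 0,"ay": 0,"az": 0},
    {"fingers": 1,"tx": 0.148,"ty": 0,"tz": 0.0013,"ax": 0,"ay": 0,"az": 0}
  ]
}}

```text
time_s: 16.78
tcp_pos: [0.4886, -0.1775, 0.093]
ee_rot: [[-0.005, -0.998, -0.061], [-0.0, -0.061, 0.998], [-1.0, 0.005, 0.0]]
wrist_force: [0.5, -0.1, -0.9]
gripper_width: 0.501
```

Emit:
{"fn": "play_rows", "kwargs": {
  "commands": [
    {"fingers": 1,"tx": 0.006,"ty": 0,"tz": 0,"ax": 0,"ay": 0,"az": 0},
    {"fingers": 1,"tx": 0.012,"ty": 0,"tz": 0,"ax": 0,"ay": 0,"az": 0},
    {"fingers": 1,"tx": 0.012,"ty": 0,"tz": 0,"ax": 0,"ay": 0,"az": 0}
  ]
}}

```text
time_s: 17.03
tcp_pos: [0.4907, -0.1773, 0.0867]
ee_rot: [[0.002, -0.998, -0.061], [-0.0, -0.061, 0.998], [-1.0, -0.002, -0.0]]
wrist_force: [-0.1, -0.0, -2.3]
gripper_width: 0.499
```

```bash
python3 st.py
python3 - <<'E'
from h import *
w=cap('wrist'); cv2.imwrite('pics/m.png',cv2.resize(w['image'][80:260,140:380],(800,600),interpolation=2)[:,:,::-1])
E
```

```text
17.0333 [ 0.4907 -0.1773  0.0867] yaw 183.4978620280278 F [-0.0621 -0.046  -2.3432] M [0.006  0.1731 0.0251] 0.4990397122694175
```

View pics/m.png

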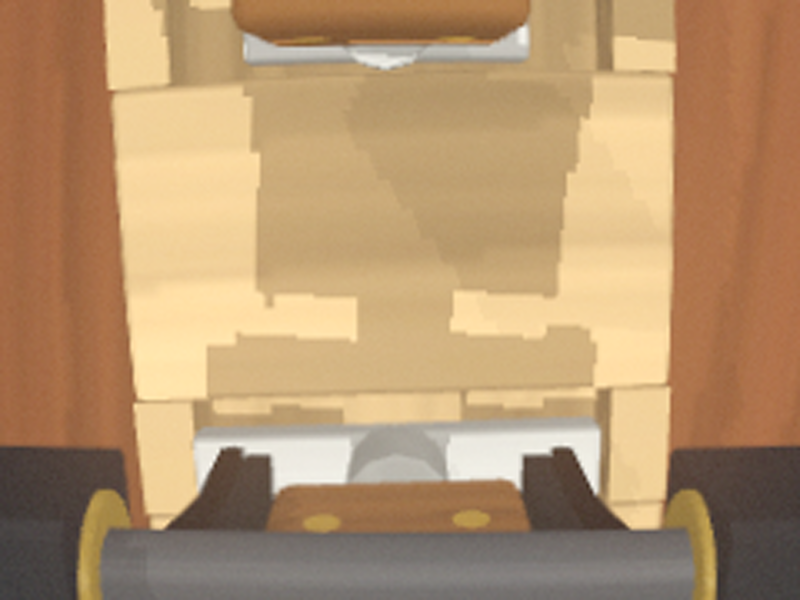

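The bar is parallel to the pocket and centred between its end walls (crop x about 193–612). I lower it onto the land.

Emit:
{"fn": "play_rows", "kwargs": {
  "commands": [
    {"fingers": 1,"tx": 0.008,"ty": 0,"tz": 0,"ax": 0,"ay": 0,"az": 0},
    {"fingers": 1,"tx": 0.016,"ty": 0,"tz": 0,"ax": 0,"ay": 0,"az": 0},
    {"fingers": 1,"tx": 0.02,"ty": 0,"tz": 0,"ax": 0,"ay": 0,"az": 0},
    {"fingers": 1,"tx": 0.02,"ty": 0,"tz": 0,"ax": 0,"ay": 0,"az": 0}
  ]
}}

```text
time_s: 17.42
tcp_pos: [0.4892, -0.1772, 0.0699]
ee_rot: [[-0.002, -0.998, -0.061], [0.0, -0.061, 0.998], [-1.0, 0.002, 0.0]]
wrist_force: [0.9, -0.1, -2.3]
gripper_width: 0.502
```

Emit:
{"fn": "play_rows", "kwargs": {
  "commands": [
    {"fingers": 1,"tx": 0.0016,"ty": 0,"tz": 0,"ax": 0,"ay": 0,"az": 0},
    {"fingers": 1,"tx": 0.0016,"ty": 0,"tz": 0,"ax": 0,"ay": 0,"az": 0}
  ]
}}

```text
time_s: 17.58
tcp_pos: [0.4899, -0.1773, 0.0694]
ee_rot: [[-0.0, -0.998, -0.061], [-0.0, -0.061, 0.998], [-1.0, 0.0, -0.0]]
wrist_force: [-0.2, 0.9, -2.2]
gripper_width: 0.501
```

Emit:
{"fn": "play_rows", "kwargs": {
  "commands": [
    {"fingers": 1,"tx": 0.001,"ty": 0,"tz": 0,"ax": 0,"ay": 0,"az": 0},
    {"fingers": 1,"tx": 0.001,"ty": 0,"tz": 0,"ax": 0,"ay": 0,"az": 0}
  ]
}}

```text
time_s: 17.75
tcp_pos: [0.4901, -0.1773, 0.069]
ee_rot: [[0.0, -0.998, -0.061], [-0.0, -0.061, 0.998], [-1.0, -0.0, -0.0]]
wrist_force: [0.8, 0.6, -1.8]
gripper_width: 0.502
```

```bash
python3 st.py
```

```text
17.75 [ 0.4901 -0.1773  0.069 ] yaw 183.48848045711122 F [ 0.8038  0.6455 -1.7934] M [0.0287 0.1505 0.0133] 0.5024492428725406
```

At stored height (0.069). One more gentle touch, then I release and withdraw.

Emit:
{"fn": "play_rows", "kwargs": {
  "commands": [
    {"fingers": 1,"tx": 0.0007,"ty": 0,"tz": 0,"ax": 0,"ay": 0,"az": 0},
    {"fingers": 1,"tx": 0.0007,"ty": 0,"tz": 0,"ax": 0,"ay": 0,"az": 0},
    {"fingers": 1,"tx": 0.0007,"ty": 0,"tz": 0,"ax": 0,"ay": 0,"az": 0}
  ]
}}

```text
time_s: 18.0
tcp_pos: [0.4901, -0.1774, 0.0689]
ee_rot: [[0.001, -0.998, -0.061], [-0.0, -0.061, 0.998], [-1.0, -0.001, -0.0]]
wrist_force: [-1.9, 1.4, 4.4]
gripper_width: 0.501
```

```bash
python3 st.py
```

```text
18.0 [ 0.4901 -0.1774  0.0689] yaw 183.49780144860145 F [-1.9118  1.4282  4.3845] M [ 0.1942  0.5308 -0.0122] 0.5011391523629731
```

Emit:
{"fn": "play_rows", "kwargs": {
  "commands": [
    {"fingers": 0.2,"tx": 0,"ty": 0,"tz": 0,"ax": 0,"ay": 0,"az": 0},
    {"fingers": -0.2,"tx": 0,"ty": 0,"tz": 0,"ax": 0,"ay": 0,"az": 0},
    {"fingers": -0.6,"tx": 0,"ty": 0,"tz": 0,"ax": 0,"ay": 0,"az": 0},
    {"fingers": -0.9,"tx": 0,"ty": 0,"tz": 0,"ax": 0,"ay": 0,"az": 0},
    {"fingers": -0.9,"tx": 0,"ty": 0,"tz": 0,"ax": 0,"ay": 0,"az": 0}
  ]
}}

```text
time_s: 18.42
tcp_pos: [0.49, -0.1773, 0.068]
ee_rot: [[-0.0, -0.998, -0.061], [0.0, -0.061, 0.998], [-1.0, -0.0, 0.0]]
wrist_force: [-0.2, -0.4, -0.3]
gripper_width: 0.724
```

Emit:
{"fn": "play_rows", "kwargs": {
  "commands": [
    {"fingers": -0.9,"tx": 0,"ty": 0,"tz": 0,"ax": 0,"ay": 0,"az": 0},
    {"fingers": -0.9,"tx": 0,"ty": 0,"tz": 0,"ax": 0,"ay": 0,"az": 0},
    {"fingers": -0.9,"tx": 0,"ty": 0,"tz": 0,"ax": 0,"ay": 0,"az": 0}
  ]
}}

```text
time_s: 18.67
tcp_pos: [0.4899, -0.1773, 0.0682]
ee_rot: [[-0.0, -0.998, -0.061], [0.0, -0.061, 0.998], [-1.0, 0.0, 0.0]]
wrist_force: [0.2, 1.2, -0.0]
gripper_width: 0.916
```

Emit:
{"fn": "play_rows", "kwargs": {
  "commands": [
    {"fingers": -0.9,"tx": -0.02,"ty": 0,"tz": 0,"ax": 0,"ay": 0,"az": 0},
    {"fingers": -0.9,"tx": -0.05,"ty": 0,"tz": 0,"ax": 0,"ay": 0,"az": 0},
    {"fingers": -0.9,"tx": -0.09,"ty": 0,"tz": 0,"ax": 0,"ay": 0,"az": 0},
    {"fingers": -0.9,"tx": -0.14,"ty": 0,"tz": 0,"ax": 0,"ay": 0,"az": 0},
    {"fingers": -0.9,"tx": -0.18,"ty": 0,"tz": 0,"ax": 0,"ay": 0,"az": 0}
  ]
}}

```text
time_s: 19.08
tcp_pos: [0.4901, -0.1774, 0.2056]
ee_rot: [[0.001, -0.998, -0.061], [-0.001, -0.061, 0.998], [-1.0, -0.001, -0.001]]
wrist_force: [1.6, -0.7, 0.8]
gripper_width: 0.948
```

Emit:
{"fn": "play_rows", "kwargs": {
  "commands": [
    {"fingers": -0.9,"tx": 0,"ty": 0,"tz": 0.05,"ax": 0,"ay": 0,"az": 0},
    {"fingers": -0.9,"tx": 0,"ty": 0,"tz": 0.05,"ax": 0,"ay": 0,"az": 0},
    {"fingers": -0.9,"tx": 0,"ty": 0,"tz": 0.05,"ax": 0,"ay": 0,"az": 0}
  ]
}}

```text
time_s: 19.33
tcp_pos: [0.4875, -0.1388, 0.2038]
ee_rot: [[0.001, -0.998, -0.063], [0.0, -0.063, 0.998], [-1.0, -0.001, 0.0]]
wrist_force: [-0.3, -0.2, -0.6]
gripper_width: 0.95
```

```bash
python3 st.py
python3 - <<'E'
from h import *
w=cap('wrist'); s=cap('side')
a=cv2.resize(w['image'][60:260,160:360],(400,400)); b=cv2.resize(s['image'][100:320,130:350],(400,400),interpolation=2)
cv2.imwrite('pics/n.png',np.hstack([a,b])[:,:,::-1])
E
```

```text
19.3333 [ 0.4875 -0.1388  0.2038] yaw 183.6060847580014 F [-0.282  -0.2037 -0.5895] M [ 0.0108  0.0773 -0.0418] 0.9502545706385994
```

View pics/n.png

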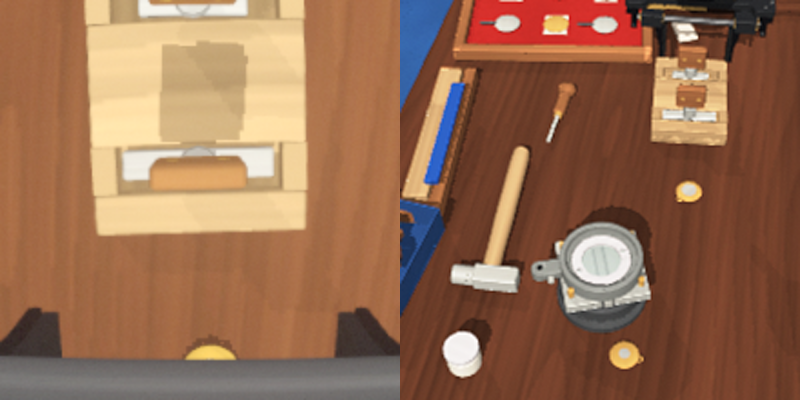

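The last look shows the spanner upright in its pocket (left panel, grip at (198,170)). The head, the medallions, the graver, the hammer and the jar are where they were. I hand in.

```bash
python3 -c "
from station import job
print(job.finish_job())"
```

```text
the job is handed in; nothing more can be done
None
```

The lens ring is turned home and tightened, but to about 1.05–1.1 N·m at peak, above the 0.8 you asked for. That is still under the 1.2 N·m limit. I had sent two small turning steps together, and the first of them already brought the ring home at about 1.0.

- **Fitting:** I took the larger spanner by the ends of its grip and lowered it onto the ring in small steps. The pins went in, and the bar sat on the shoulder at the expected height with about 6.5 N of contact force.
- **Turning:** The ring turned clockwise about 51° (0.89 rad), measured from its holes in the pictures before and after. The holes now lie about 18° (0.32 rad) from the lug, inside the stated 0.35 rad. The spanner slipped about 0.7° in the jaws at peak torque.
- **Easing off:** I turned back about 2.8° to free the pins before lifting. Most of that was spring in the arm and play in the holes. I could not check how much tightening torque stayed in the ring afterwards.
- **Glass:** There was no sign of the spanner touching it, as the bar rested on the shoulder and the pins stayed in their holes.
- **Putting back:** The spanner stands upright in its own pocket, released at the height it was taken from, with about 6.5 N of touch force. In the last pictures the other things I could see were undisturbed; the brush and the bone blank were outside those views. I handed in at about 19.4 s.

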